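# Free the stuck stamp blocks and lay them out by length

### The arm

A 6-joint arm with a two-finger parallel gripper is mounted at the origin on the work surface. World frame = base frame: x ahead of the robot, y to its left, z up, the work surface at z = 0. Lengths are in m, angles in rad, forces in N, time in s.
With the tool pointing down it reaches from about 0.35 to 0.975 m from the base axis. Payload 7.1 kg.
Tool frame: the origin (TCP) lies midway between the tips of the shut fingers; the grasp point (between the pads) lies arm.pinch_z behind it (arm.pinch_z is the distance from the TCP to the grasp point, in m); z points along the fingers, y is the direction in which the jaws open and shut (so a half turn about z gives the same grasp; the last joint's range is limited). The gripper opens to 88 mm and grips with 3 to 60 N. Pads are 20 mm wide; open, the fingers measure 115 mm over their backs; the gripper's body (75 mm by 178 mm) begins 61 mm behind the grasp point.
Start: joints at [1.156, 0.423, 1.63, -0, 1.089, -0.019], TCP at [0.241, 0.577, 0.223] pointing down, gripper open.
Joint ranges: [-3, 3], [-0.9, 2.11], [0.09, 2.58], [-1.31, 4.45], [0.11, 2.69], [-2.54, 2.54]. Speed limits (rad/s): [2.39, 2.39, 3.01, 3.14, 3.14, 3.14].

### API

Orientations are given as a unit quaternion [w, x, y, z].
In Python, from bench import get_obs, eyes, arm gives the robot as it stands.
- The arm moves only by the tool play_rows, never from a script. Its argument "commands" is a list of rows, each a list of 7 numbers: the shift along the tool's x, y, z in m, then the turn, a rotation vector about the tool's x, y, z in degrees, then the opening, from 0 (shut) to 1 (fully open). A call has 1 to 5 rows; each row is the pose to reach, as a shift and turn from the pose measured when the call began, along the tool's axes at that moment; what a row does not reach only later rows make up. A row lasts 1/8 s, in which the tool goes at most 62.5 mm and 10.7 degrees, less where a joint would pass 70% of its speed; a pose out of reach is approached as far as the arm can. A call with a gripper value outside its range is refused whole. The fingers move at their own pace and stop on an object; "force" is the grip in N (left out, the last holds). Time passes only in rows, so rows that repeat a pose let the fingers close. It gives the time, the measured TCP pose, the force and the opening at its end, in the units of the state.
- get_obs(): the state, without advancing time (a new reading comes with each control period).
- eyes.capture(name): name is "scene" or "top"; returns the picture (384x512x3 uint8, blue, green, red); there is no depth.
- eyes.get_calibration(name): a dict with "mtx" (3x3 intrinsics, pixels), "rvec" (rotation vector, rad) and "tvec" (3), from world to camera coordinates, as OpenCV has them. Camera axes: x right, y down, z forward; pixel columns grow to the right and rows downward; lengths in m; the calibration is good to about 2 mm. A picture is of the moment at which its call begins. get_calibration takes no time and is no camera call.
- arm.sign_off(): hands the job in, once; it reports no verdict.
The state is a dict: "time": time; "joint_pos": joint angles; "qvel": joint speeds; "joint_torque": joint torques, N m; "position": TCP position; "tcp_rot": TCP orientation; "ft_force": force on the tool from outside, world axes, zero at the start; "moment": the same for the moment, N m; "opening": finger opening in m.
Only numpy, scipy, OpenCV 4.12 (cv2) and the standard library are available. Lean on these libraries where they do the work, as an engineer would, in place of code of your own. Each camera call takes 0.05 s, during which the arm holds its last target.

### The job

At this souvenir stall the wooden stamp blocks have stuck in their storage rack: push every block right out of the rack from behind, through the access slots, with the push stick, then lay each flat and crosswise in the display tray whose row fits its length, short ones in the narrow tray and long ones in the wide tray, side by side and not on top of one another, and swing the retaining bars of both trays fully shut over the rows. Leave the push stick standing upright on its mat, and do not push the other wares about.

Things in the scene. Friction and masses are not known exactly. Their poses are not given: they have to be found in the camera images.
- rack: fixed wooden rack, 43 mm high, five level tunnels along its x. Origin: at table level under the housing's middle; housing x -40 to +40 mm, y +-123 mm. +x: front, tunnels open full width. -x: rear, each tunnel has only an access slot 15 mm wide, 6 to 31 mm above the table, 6 mm deep. Tunnel floors are 6 mm above the table and go on in front as a flat landing shelf to x = +120 mm
- pocket1 (a point): middle of tunnel 1 (rack x = 0, y = -96 mm), 17 mm above the table; the others lie at y = -48, 0, 48, 96 mm. Tunnels are 25 mm wide and 25 mm high; a 9 mm slit in the roof shows what is inside. At x = 0 a brass spring keeper presses on the block with about 3 N, so it is stuck and takes 3 to 8 N to push out; in an empty tunnel the keeper's foot is 27 mm above the table
- block1: short stamp block: light wooden bar with brass bands at its ends, 40 mm long (along its own x), 22 mm wide and high, 30 g; origin at its centre. Starts sunk in one of the tunnels, lengthwise, 5 to 20 mm behind the front face; absent in some starts
- block2: short stamp block: light wooden bar with brass bands at its ends, 40 mm long (along its own x), 22 mm wide and high, 30 g; origin at its centre. Starts sunk in one of the tunnels, lengthwise, 5 to 20 mm behind the front face; absent in some starts
- block3: long stamp block: light wooden bar with brass bands at its ends, 62 mm long (along its own x), 22 mm wide and high, 46 g; origin at its centre. Starts sunk in one of the tunnels, lengthwise, 5 to 20 mm behind the front face; absent in some starts
- block4: long stamp block: light wooden bar with brass bands at its ends, 62 mm long (along its own x), 22 mm wide and high, 46 g; origin at its centre. Starts sunk in one of the tunnels, lengthwise, 5 to 20 mm behind the front face; absent in some starts
- block5: long stamp block: light wooden bar with brass bands at its ends, 62 mm long (along its own x), 22 mm wide and high, 46 g; origin at its centre. Starts sunk in one of the tunnels, lengthwise, 5 to 20 mm behind the front face; absent in some starts
- stick: loose push stick, 250 g: a foot block 50 x 40 x 30 mm (x, y, z), on it an upright grip 30 mm (x) by 20 mm (y) rising to 82 mm above its underside, and a level steel rod 9 mm thick that sticks out of the foot's +x side, its axis 16 mm above the underside, its tip 120 mm from the origin (so 95 mm free). Origin: middle of the foot's underside. It stands upright on its mat at the start.
- stick_mid (a point): middle of the stick's overall length at its underside (47.5 mm along +x from its origin)
- mat: fixed thin grey mat, 190 x 130 x 1.5 mm (x, y, z), the push stick's place; origin at table level under its middle
- short_tray: fixed low dark wooden tray, one row for short blocks: inside 48 mm wide (its own x) and 150 mm long (its own y), floor 4 mm and rim 10 mm above the table, rims 6 mm thick; origin at table level under its middle. Blocks lie crosswise, along the tray's x, beside one another along its y
- long_tray: the same for long blocks: inside 70 mm wide (its own x) and 150 mm long (its own y), floor 4 mm, rim 10 mm above the table; origin at table level under its middle. The two trays may have changed places
- short_bar (a joint): short tray's retaining bar, a steel wire bail 8 mm thick, hinged along the tray's y on its +x side (axis 34 mm from the tray's middle, 14 mm above the table). 0 = shut, its bar lying over the row's centre line; it opens up and over to the +x side, to 1.8 rad; starts open at about 1.6. Stiff hinge, stays where left, under 2 N at the bar moves it. Shut, it clears the blocks by 1 mm
- long_bar (a joint): long tray's retaining bar, a steel wire bail 8 mm thick, hinged along the tray's y on its +x side (axis 45 mm from the tray's middle, 14 mm above the table). 0 = shut, its bar lying over the row's centre line; it opens up and over to the +x side, to 1.8 rad; starts open at about 1.6. Stiff hinge, stays where left, under 2 N at the bar moves it. Shut, it clears the blocks by 1 mm
- short_bar_mid (a point): middle of the short tray's bar (173 mm long, parallel to the tray's y), on its axis; shut: tray x = 0, 31 mm above the table; its radius about the hinge is 38 mm
- long_bar_mid (a point): middle of the long tray's bar (173 mm long, parallel to the tray's y), on its axis; shut: tray x = 0, 31 mm above the table; its radius about the hinge is 48 mm
- bowl_blue: bystander, loose: blue bowl, 90 mm wide, 40 mm high; origin in the middle of its underside
- cup_small: bystander, loose: blue cup, 60 mm wide, 55 mm high; origin in the middle of its underside
- bell: bystander, loose: small brass bell, 44 mm wide, 55 mm high; origin in the middle of its underside
- gift_box: bystander, loose: cardboard gift box, 70 x 50 x 30 mm; origin in the middle of its underside
- top_toy: bystander, loose: wooden spinning top, 48 mm wide, 46 mm high; origin in the middle of its underside
- bowl_clay: bystander, loose: clay bowl, 84 mm wide, 38 mm high; origin in the middle of its underside

How it is judged:
By the outcome, as a careful person would: the job done as asked, in the order asked, and still so for the second after the job is handed in, with the robot touching nothing.
Of block1, block2, block3, block4, block5 only 3 to 5 are there at a start; the rules pass over those that are not, and their reading is None.
At some moment in a run one of stick may be knocked a few centimetres aside while the robot is not near it.
Once in a run the grip may slacken for a moment while it holds something.
It also fails if it takes over 210 s, if anything falls off the work surface, if the arm or the gripper's body presses on something with over 40 N, if the wrist force passes 120 N, or if a joint passes its speed limit or range.

## Working session

There is one attempt and no reset: what is moved stays moved. The work goes in short steps, Python scripts to look and compute and a tool call to move; the robot and the scene stay as the last step left them, time stands still between calls to the robot, and variables do not carry over. Pictures are saved under pics/ and viewed, and the job is handed in when it is done.

Besides the shell and the picture viewer there is one more tool, called after "Emit:" as name([rows], argument=value, ...), one row to a line, values as JSON. play_rows: Moves the arm, as the interface text tells. Its arguments: {"type":"object","properties":{"commands":{"type":"array"},"force":{"type":"number"}},"required":["commands"]}

```bash
mkdir -p pics; ls; python3 - <<'E'
from bench import get_obs, eyes, arm
import cv2, numpy as np
o=get_obs(); print({k:np.round(v,3) for k,v in o.items()}); print(arm.pinch_z, [a for a in dir(arm) if a[0]!='_'])
for n in ("scene","top"):
    im=eyes.capture(n); cv2.imwrite(f"pics/{n}0.png",im); cv2.imwrite(f"pics/{n}0b.png",cv2.resize(im,(800,600),interpolation=cv2.INTER_CUBIC))
    print(n,{k:np.round(v,3) for k,v in eyes.get_calibration(n).items()})
E
```

```text
pics
{'time': np.float64(0.0), 'joint_pos': array([ 1.156,  0.424,  1.631, -0.   ,  1.089, -0.019]), 'qvel': array([-0.001, -0.001,  0.   , -0.001,  0.   , -0.002]), 'joint_torque': array([-1.0000e-03, -5.4463e+01, -2.7366e+01,  6.4000e-02,  2.3000e-02,
       -0.0000e+00]), 'position': array([0.241, 0.576, 0.222]), 'tcp_rot': array([-0.   ,  0.197,  0.98 , -0.001]), 'ft_force': array([0.053, 0.66 , 0.01 ]), 'moment': array([-0.026, -0.001, -0.005]), 'opening': np.float64(0.088)}
0.0187 ['Unreachable', 'pinch_z', 'sign_off']
scene {'mtx': array([[359.886,   0.   , 252.43 ],
       [  0.   , 359.886, 188.663],
       [  0.   ,   0.   ,   1.   ]]), 'rvec': array([ 2.141,  0.608, -0.292]), 'tvec': array([-0.482, -0.143,  1.094])}
top {'mtx': array([[395.681,   0.   , 257.079],
       [  0.   , 395.681, 191.838],
       [  0.   ,   0.   ,   1.   ]]), 'rvec': array([ 2.214, -2.173,  0.07 ]), 'tvec': array([-0.008,  0.582,  0.947])}
```

View pics/top0b.png

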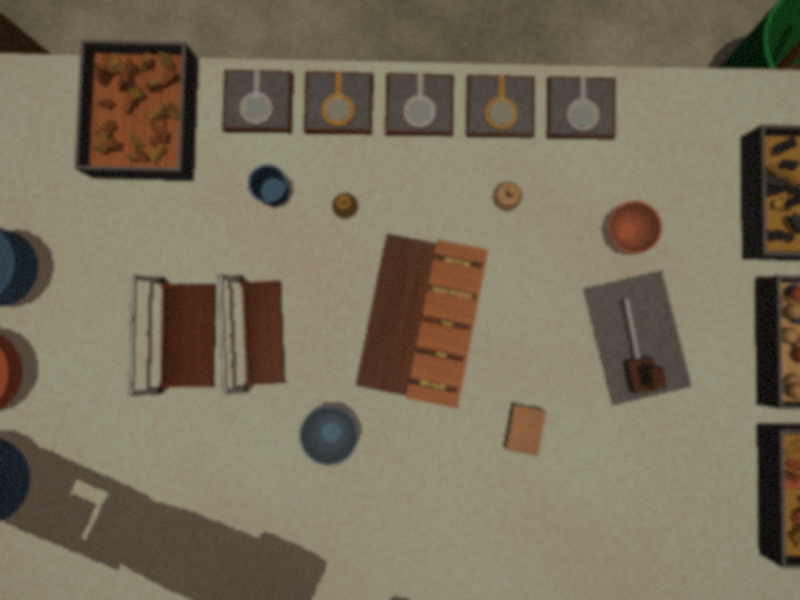

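View pics/scene0b.png

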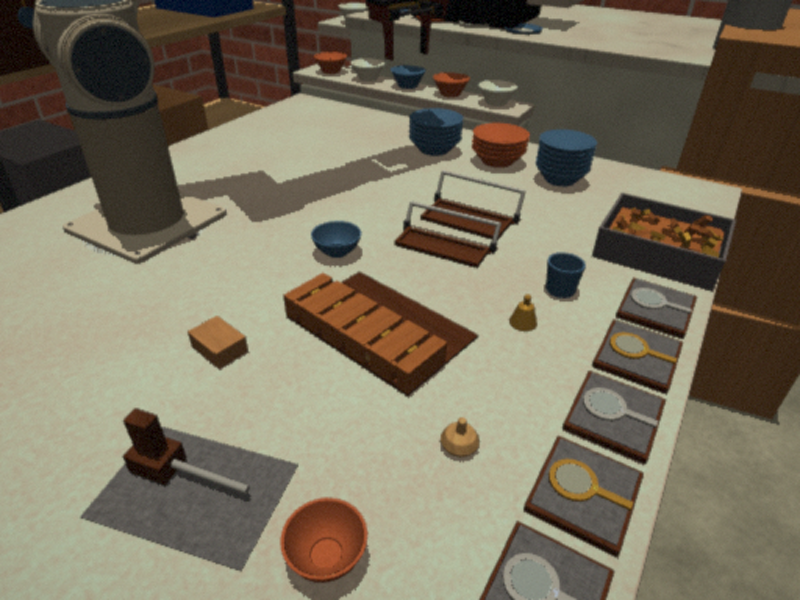

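```bash
cat > h.py <<'E'
from bench import get_obs, eyes, arm
import cv2, numpy as np
from scipy.spatial.transform import Rotation as R
def cal(n):
    c=eyes.get_calibration(n); return c["mtx"],cv2.Rodrigues(np.array(c["rvec"],float))[0],np.array(c["tvec"],float).reshape(3)
def cast(n,uv,z):
    K,Rm,t=cal(n); uv=np.atleast_2d(np.array(uv,float)); out=[]
    for u,v in uv:
        d=Rm.T@np.linalg.solve(K,[u,v,1]); c=-Rm.T@t
        out.append(c+d*(z-c[2])/d[2])
    return np.array(out)
def proj(n,P):
    K,Rm,t=cal(n); q=(K@(Rm@np.atleast_2d(P).T+t[:,None])).T
    return q[:,:2]/q[:,2:]
def crop(n,im,x0,y0,x1,y1,name):
    c=im[y0:y1,x0:x1]; s=min(800/c.shape[1],600/c.shape[0]); 
    cv2.imwrite(f"pics/{name}.png",cv2.resize(c,None,fx=s,fy=s,interpolation=cv2.INTER_CUBIC)); print(name,"scale",s,"off",x0,y0)
E
python3 - <<'E'
from h import *
im=cv2.imread("pics/top0.png")
crop("top",im,220,145,320,265,"t_rack"); crop("top",im,75,165,195,265,"t_tray"); crop("top",im,365,165,455,265,"t_mat")
E
```

```text
t_rack scale 5.0 off 220 145
t_tray scale 6.0 off 75 165
t_mat scale 6.0 off 365 165
```

View pics/t_rack.png

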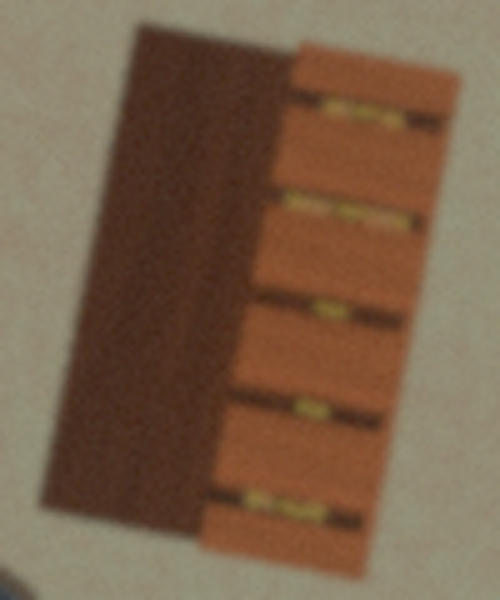

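View pics/t_tray.png

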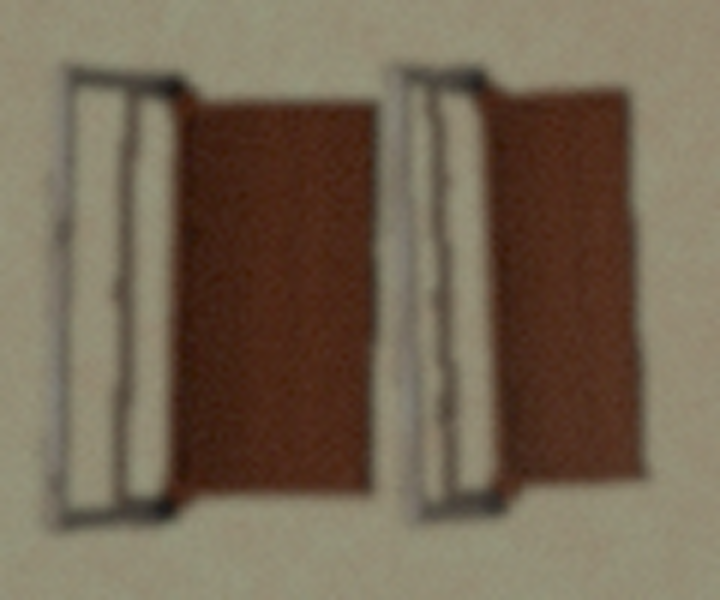

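View pics/t_mat.png

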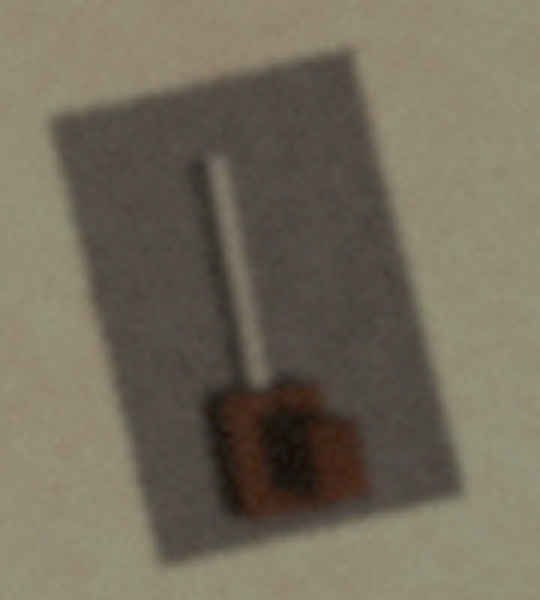

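```bash
python3 - <<'E'
from h import *
np.set_printoptions(precision=4,suppress=True)
f=lambda pts,s,x,y:[(p[0]/s-0.5+0.5/s*1+x,p[1]/s-0.5+0.5/s+y) for p in pts]
T=cast("top",f([(300,43),(460,73),(367,578),(200,545)],5,220,145),.043)
S=cast("top",f([(138,25),(40,507)],5,220,145),.006)
print("rack top",T[:,:2].tolist(),"c",T.mean(0), "shelf",S)
x=(T[1]-T[0]+T[2]-T[3]); print("lens",np.linalg.norm(T[1]-T[0]),np.linalg.norm(T[2]-T[1])); 
yv=T[0]-T[3]+T[1]-T[2]; print("angle of front dir from y vec",np.degrees(np.arctan2(yv[1],yv[0])), "shelf ang",np.degrees(np.arctan2(*(S[0]-S[1])[[1,0]])))
# tunnels via brass
B=f([(365,112),(348,210),(330,310),(312,409),(288,508)],5,220,145)
print("brass",cast("top",B,.028))
print("blk ends",[cast("top",f(p,5,220,145),.028)[:,:2] for p in ([(323,105),(405,119)],[(285,200),(412,220)],[(245,499),(328,515)])])
print("slit ends",[cast("top",f(p,5,220,145),.043)[:,:2] for p in ([(292,97),(440,123)],[(212,495),(362,522)])])
L=cast("top",f([(190,103),(378,101),(368,490),(185,493)],6,75,165),.010); print("long tray",L,L.mean(0))
Q=cast("top",f([(495,95),(628,90),(645,475),(510,483)],6,75,165),.010); print("short tray",Q,Q.mean(0))
M=cast("top",f([(50,118),(353,48),(463,492),(165,563)],6,365,165),.0015); print("mat",M,M.mean(0))
rod=cast("top",f([(213,153),(258,385)],6,365,165),.0265-0.009); print("rod",rod, np.degrees(np.arctan2(*(rod[0]-rod[1])[[1,0]])))
E
```

```text
rack top [[0.6736416782489965, -0.04933992556277879], [0.6607224066673281, -0.12587545151338364], [0.4211183452337641, -0.08471086390352979], [0.4350658513410947, -0.006005205079128285]] c [ 0.5476 -0.0665  0.043 ] shelf [[0.6869 0.029  0.006 ]
 [0.4485 0.072  0.006 ]]
lens 0.07761826016303518 0.243114437104316
angle of front dir from y vec -10.021298529249572 shelf ang -10.242678781780908
brass [[ 0.643  -0.0822  0.028 ]
 [ 0.5953 -0.0746  0.028 ]
 [ 0.5469 -0.0667  0.028 ]
 [ 0.4993 -0.0587  0.028 ]
 [ 0.452  -0.0479  0.028 ]]
blk ends [array([[ 0.646 , -0.0618],
       [ 0.64  , -0.1016]]), array([[ 0.5996, -0.0442],
       [ 0.5911, -0.1056]]), array([[ 0.4558, -0.0273],
       [ 0.449 , -0.0671]])]
slit ends [array([[ 0.6477, -0.0459],
       [ 0.6366, -0.1166]]), array([[ 0.4585, -0.0112],
       [ 0.4472, -0.082 ]])]
long tray [[0.6    0.373  0.01  ]
 [0.6023 0.2963 0.01  ]
 [0.4441 0.2945 0.01  ]
 [0.4416 0.3685 0.01  ]] [0.522  0.3331 0.01  ]
short tray [[0.6057 0.2486 0.01  ]
 [0.6088 0.1943 0.01  ]
 [0.4522 0.1826 0.01  ]
 [0.448  0.2372 0.01  ]] [0.5287 0.2156 0.01  ]
mat [[ 0.6071 -0.2847  0.0015]
 [ 0.6386 -0.4105  0.0015]
 [ 0.4564 -0.4546  0.0015]
 [ 0.4253 -0.3321  0.0015]] [ 0.5319 -0.3705  0.0015]
rod [[ 0.5928 -0.3464  0.0175]
 [ 0.499  -0.3644  0.0175]] 10.86587013065286
```

```bash
python3 - <<'E'
from h import *
np.set_printoptions(precision=4,suppress=True)
im=cv2.imread("pics/top0.png"); hsv=cv2.cvtColor(im,cv2.COLOR_BGR2HSV)
m=((hsv[...,1]>110)&((hsv[...,0]<14)|(hsv[...,0]>170))).astype(np.uint8)*255
cs,_=cv2.findContours(m,cv2.RETR_EXTERNAL,cv2.CHAIN_APPROX_NONE)
for c in cs:
    if cv2.contourArea(c)<150: continue
    P=cast("top",c[:,0,:],.010)[:,:2].astype(np.float32)*1000
    r=cv2.minAreaRect(P); print(np.round(c[:,0].mean(0)),"px area",cv2.contourArea(c),"rect mm",np.round(r[0],1),np.round(r[1],1),round(r[2],2))
# overlay of hypothesised things
def poly(P,col):
    q=(proj("top",P)*4+1.5).astype(int); cv2.polylines(big,[q],True,col,1)
big=cv2.resize(im,None,fx=4,fy=4,interpolation=cv2.INTER_CUBIC)
def rect(c,yaw,x0,x1,y0,y1,z):
    a=np.radians(yaw);Rz=np.array([[np.cos(a),-np.sin(a)],[np.sin(a),np.cos(a)]])
    p=np.array([[x0,y0],[x1,y0],[x1,y1],[x0,y1]])@Rz.T+c
    return np.c_[p,np.full(4,z)]
poly(rect((.5475,-.0665),79.9,-.04,.04,-.123,.123,.043),(0,255,0))
poly(rect((.5475,-.0665),79.9,.04,.12,-.123,.123,.006),(0,255,0))
for y in (-.096,-.048,0,.048,.096): poly(rect((.5475,-.0665),79.9,-.04,.04,y-.0045,y+.0045,.043),(255,0,0))
poly(rect((.522,.3331),91,-.041,.041,-.081,.081,.010),(0,255,0))
poly(rect((.5287,.2156),94,-.030,.030,-.081,.081,.010),(0,255,0))
s=(.4750,-.3690)
poly(rect(s,10.9,-.025,.025,-.02,.02,.0315),(0,255,0)); poly(rect(s,10.9,-.015,.015,-.01,.01,.0835),(255,0,0)); poly(rect(s,10.9,.025,.12,-.0045,.0045,.0175),(0,255,0))
cv2.imwrite("pics/o1.png",big[640:1080,300:800]); cv2.imwrite("pics/o2.png",big[560:1080,860:1300]);cv2.imwrite("pics/o3.png",big[640:1080,1460:1860])
E
```

```text
[335. 273.] px area 384.5 rect mm [ 385.8 -191.1] [49.4 67.2] 80.77
[412. 240.] px area 350.5 rect mm [ 473.7 -380.5] [50.4 53.8] 13.46
[  5. 237.] px area 458.5 rect mm [460.4 608.1] [113.7  33.9] 3.27
[168. 213.] px area 1402.0 rect mm [527.  220.3] [163.9  58.9] 4.58
[119. 214.] px area 2012.5 rect mm [521.1 336.7] [168.2  79.6] 1.49
[270. 204.] px area 6323.5 rect mm [554.7 -29.7] [159.6 252.4] 79.69
[406. 145.] px area 856.0 rect mm [ 705.6 -363. ] [80.  82.3] 1.12
[88. 65.] px area 3755.5 rect mm [881.1 436.4] [147.3 190.4] 89.74
[10. 25.] px area 154.0 rect mm [995.  624.2] [66.  49.2] 88.54
```

View pics/o1.png

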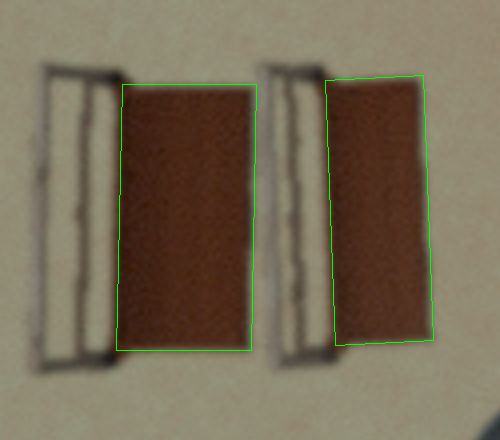

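View pics/o2.png

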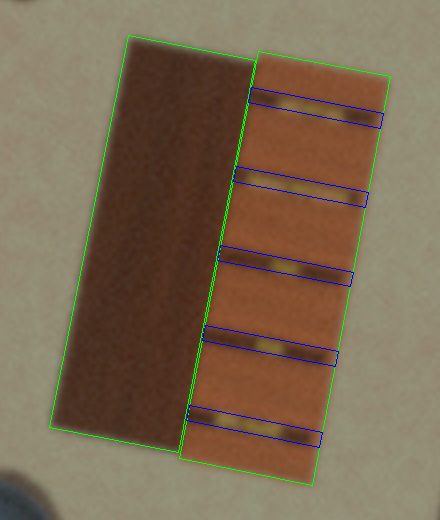

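View pics/o3.png

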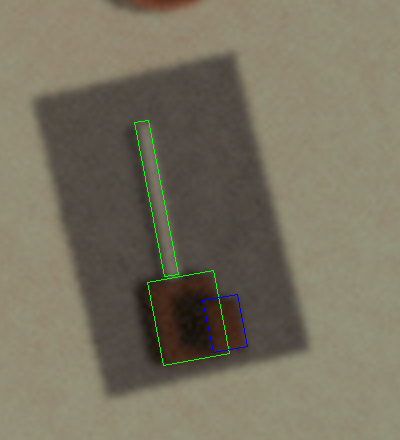

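```bash
python3 - <<'E'
from h import *
np.set_printoptions(precision=4,suppress=True)
im=cv2.imread("pics/top0.png"); hsv=cv2.cvtColor(im,cv2.COLOR_BGR2HSV)
K,Rm,t=cal("top"); print("cam",-Rm.T@t)
m=((hsv[...,1]>110)&((hsv[...,0]<14)|(hsv[...,0]>170))).astype(np.uint8)*255
cs,_=cv2.findContours(m,cv2.RETR_EXTERNAL,cv2.CHAIN_APPROX_NONE)
for c in cs:
    if abs(c[:,0].mean(0)-[335,273]).max()<4:
        for z in (.03,0.):
            r=cv2.minAreaRect(cast("top",c[:,0],z)[:,:2].astype(np.float32)*1000); print(z,r,cv2.boxPoints(r))
s=cv2.imread("pics/scene0.png")
crop("scene",s,110,190,190,250,"s_box"); crop("top",im,315,250,355,295,"t_box")
E
```

```text
cam [0.5248 0.0064 0.9796]
0.03 ((388.69439697265625, -187.0609130859375), (48.35036849975586, 65.81767272949219), 80.76712036132812) [[ 352.3331 -205.6427]
 [ 417.298  -216.203 ]
 [ 425.0557 -168.4791]
 [ 360.0908 -157.9188]]
0.0 ((384.3949890136719, -193.1736297607422), (49.87791061401367, 67.89706420898438), 80.76712036132812) [[ 346.8849 -212.3425]
 [ 413.9023 -223.2365]
 [ 421.9051 -174.0047]
 [ 354.8877 -163.1108]]
s_box scale 10.0 off 110 190
t_box scale 13.333333333333334 off 315 250
```

View pics/t_box.png

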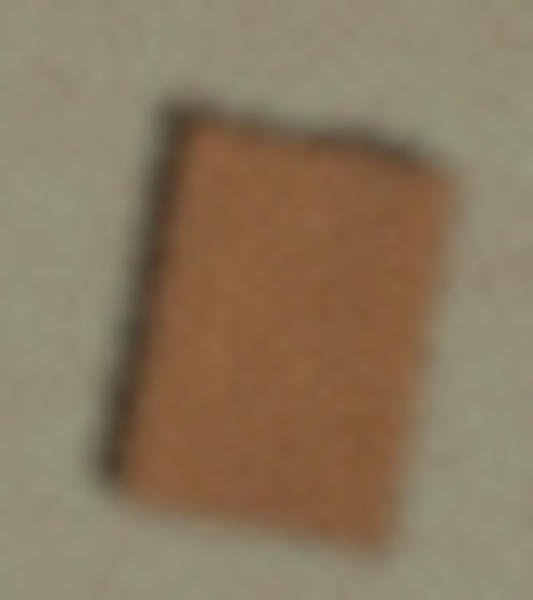

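```bash
python3 - <<'E'
import numpy as np
# rack frame mm, relative y to tunnel centre; box occupies x in[-171,-120.5], y>=6 
yb=6.0
def clear(tx,ty,d):
    a=np.radians(d); u=np.array([np.cos(a),np.sin(a)]); n=np.array([-u[1],u[0]]) # u: pointing forward; yaw + => tip to +y, foot to -y
    tip=np.array([tx,ty]); c=[]
    # slot
    for x in (-40,-34):
        if tx>x:
            y=ty-(tx-x)*np.tan(a); c.append(7.5-4.5/np.cos(a)-abs(y))
    s=np.inf if not c else min(c)
    w=np.inf
    if tx>-34:
        for sg in (1,-1):
            w=min(w,12.5-sg*(tip+sg*4.5*n)[1])
    b=np.inf
    e=[tip-L*u+20*n for L in np.linspace(95,145,51)]
    for p in e:
        if -171<=p[0]<=-120.5: b=min(b,yb-p[1])
    p=e[0]
    if p[0]<-171: pass
    return s,w,b
prev=None
for tx in list(range(-44,56,6)):
    best=(-99,)
    for d in np.arange(0,30,.5):
        for ty in np.arange(-6,10,.5):
            c=clear(tx,ty,d)
            m=min(c)
            if min(m,3.2)-0.001*d>best[0]: best=(min(m,3.2)-0.001*d,d,ty,np.round(c,1))
    print(tx,best)
E
```

```text
-44 (np.float64(3.193), np.float64(7.0), np.float64(-6.0), array([inf, inf, 3.7]))
-38 (np.float64(2.84689467361182), np.float64(14.0), np.float64(0.5), array([2.9, inf, 9.1]))
-32 (np.float64(2.2935354909769727), np.float64(11.0), np.float64(1.0), array([2.3, 7.1, 3.5]))
-26 (np.float64(2.183450544773477), np.float64(11.0), np.float64(2.0), array([2.2, 6.1, 2.5]))
-20 (np.float64(2.2446426300396634), np.float64(11.5), np.float64(3.5), array([2.3, 4.6, 2.6]))
-14 (np.float64(2.138598556507812), np.float64(12.0), np.float64(5.0), array([2.2, 3.1, 3.3]))
-8 (np.float64(2.085657349666661), np.float64(12.0), np.float64(6.0), array([2.1, 2.1, 3.5]))
-2 (np.float64(1.6459583313021615), np.float64(10.5), np.float64(6.0), array([1.9, 2.1, 1.7]))
4 (np.float64(1.2579458268617931), np.float64(10.5), np.float64(6.5), array([1.3, 1.6, 2.2]))
10 (np.float64(1.0583651114450647), np.float64(10.0), np.float64(7.0), array([1.1, 1.1, 1.7]))
16 (np.float64(0.5653782757799556), np.float64(9.0), np.float64(6.5), array([0.6, 1.6, 1. ]))
22 (np.float64(0.5464024673218798), np.float64(9.0), np.float64(7.5), array([0.6, 0.6, 1. ]))
28 (np.float64(3.0), np.float64(0.0), np.float64(0.0), array([ 3.,  8., inf]))
34 (np.float64(3.0), np.float64(0.0), np.float64(0.0), array([ 3.,  8., inf]))
40 (np.float64(3.0), np.float64(0.0), np.float64(0.0), array([ 3.,  8., inf]))
46 (np.float64(3.0), np.float64(0.0), np.float64(0.0), array([ 3.,  8., inf]))
52 (np.float64(3.0), np.float64(0.0), np.float64(0.0), array([ 3.,  8., inf]))
```

```bash
cat >> h.py <<'E'
def row(x,y,z,al,verbose=True):
    o=get_obs(); p=np.array(o["position"]); w,a,b,c=o["tcp_rot"]; Rc=R.from_quat([a,b,c,w])
    al=np.radians(al); ty=np.array([np.cos(al),np.sin(al),0]); tz=np.array([0,0,-1.]); tx=np.cross(ty,tz)
    Rt=R.from_matrix(np.c_[tx,ty,tz])
    s=Rc.inv().apply(np.array([x,y,z])-p); rv=(Rc.inv()*Rt).as_rotvec(degrees=True)
    ang=np.degrees(np.arctan2(Rc.as_matrix()[1,1],Rc.as_matrix()[0,1]))
    print("now",np.round(p,4),"al",round(ang,1),"| row",np.round(s,4).tolist(),np.round(rv,1).tolist(),"need rows",np.ceil(max(np.linalg.norm(s)/.0625,np.linalg.norm(rv)/10.7)))
# rack frame
RC=np.array([.5475,-.0665]); RY=79.9
def rk(x,y):
    a=np.radians(RY); return RC+np.array([x*np.cos(a)-y*np.sin(a),x*np.sin(a)+y*np.cos(a)])
E
python3 - <<'E'
from h import *
row(.475,-.369,.2,-79.1)
im=cv2.imread("pics/top0.png"); hsv=cv2.cvtColor(im,cv2.COLOR_BGR2HSV)
roi=np.zeros(im.shape[:2],bool); roi[188:228,395:412]=1
m=(im.min(2)>110)&roi; v,u=np.nonzero(m); P=cast("top",np.c_[u,v],.0195)[:,:2]
l=cv2.fitLine(P.astype(np.float32),cv2.DIST_L2,0,.01,.01).ravel(); print(len(u),l,np.degrees(np.arctan2(l[1],l[0])))
E
```

```text
now [0.2407 0.5762 0.222 ] al 67.3 | row [-0.5806, -0.7818, 0.0231] [-0.0, 0.1, 146.4] need rows 16.0Traceback (most recent call last):
  File "<stdin>", line 5, in <module>
IndexError: too many indices for array: array is 1-dimensional, but 2 were indexed
```

```bash
python3 - <<'E'
from h import *
row(.52,.2,.25,10)
im=cv2.imread("pics/top0.png"); print(im[190:228:6,396:412].min(2))
E
```

```text
now [0.2407 0.5762 0.222 ] al 67.3 | row [-0.4027, -0.2395, -0.0277] [-0.1, 0.0, 57.3] need rows 8.0
[[ 70  64  63  70  74  75  70  69  69  64  67  69  71  68  70  69]
 [ 61  53  49  56  80  99 101  88  75  69  68  67  69  69  71  69]
 [ 69  65  57  50  50  74  95 103  89  79  71  66  64  70  66  70]
 [ 67  65  64  59  48  51  73  90  99  91  75  67  67  64  66  61]
 [ 66  67  67  66  62  51  50  63  84  96  91  78  69  67  66  62]
 [ 66  67  64  65  63  64  57  50  58  84  97  93  79  69  67  71]
 [ 62  65  68  63  61  62  60  51  46  59  80  95  92  82  71  63]]
```

Emit:
play_rows([
  [-0.403, -0.24, -0.028, 0, 0, 57.3, 1],
  [-0.403, -0.24, -0.028, 0, 0, 57.3, 1],
  [-0.403, -0.24, -0.028, 0, 0, 57.3, 1],
  [-0.403, -0.24, -0.028, 0, 0, 57.3, 1],
  [-0.403, -0.24, -0.028, 0, 0, 57.3, 1],
])

```text
time: 0.72
position: [0.4273, 0.3241, 0.241]
tcp_rot: [0.0, 0.621, 0.784, -0.001]
ft_force: [1.5, 0.4, 0.2]
opening: 0.0876
```

```bash
python3 -c "
from h import *
row(.49,-.2,.22,-60)"
```

```text
now [0.4273 0.3241 0.241 ] al 13.3 | row [-0.5245, -0.0592, 0.0216] [-0.0, 0.1, 73.3] need rows 9.0
```

Emit:
play_rows([
  [-0.525, -0.06, 0.02, 0, 0, 73, 1],
  [-0.525, -0.06, 0.02, 0, 0, 73, 1],
  [-0.525, -0.06, 0.02, 0, 0, 73, 1],
  [-0.525, -0.06, 0.02, 0, 0, 73, 1],
  [-0.525, -0.06, 0.02, 0, 0, 73, 1],
])

```text
time: 1.35
position: [0.4633, 0.0139, 0.2296]
tcp_rot: [0.001, 0.908, 0.419, -0.0]
ft_force: [1.2, -0.4, -0.0]
opening: 0.0879
```

```bash
python3 -c "
from h import *
row(.475,-.369,.15,-79.1)"
```

```text
now [0.4633 0.0139 0.2296] al -40.5 | row [-0.2837, 0.2572, 0.0801] [0.1, 0.1, 38.6] need rows 7.0
```

Emit:
play_rows([
  [-0.284, 0.257, 0.05, 0, 0, 38.6, 1],
  [-0.284, 0.257, 0.05, 0, 0, 38.6, 1],
  [-0.284, 0.257, 0.05, 0, 0, 38.6, 1],
  [-0.284, 0.257, 0.05, 0, 0, 38.6, 1],
  [-0.284, 0.257, 0.05, 0, 0, 38.6, 1],
])

```text
time: 1.98
position: [0.472, -0.2961, 0.1893]
tcp_rot: [0.001, 0.996, 0.095, -0.0]
ft_force: [0.9, -0.4, -0.6]
opening: 0.0878
```

```bash
python3 -c "
from h import *
row(.475,-.369,.15,-79.1)"
```

```text
now [ 0.472  -0.2961  0.1893] al -79.1 | row [-0.0108, 0.0721, 0.0394] [0.1, 0.0, -0.0] need rows 2.0
```

Emit:
play_rows([
  [-0.011, 0.072, 0.06, 0, 0, 0, 1],
  [-0.011, 0.072, 0.085, 0, 0, 0, 1],
  [-0.011, 0.072, 0.085, 0, 0, 0, 1],
  [-0.011, 0.072, 0.085, 0, 0, 0, 1],
])

```text
time: 2.48
position: [0.4749, -0.3684, 0.105]
tcp_rot: [0.0, 0.996, 0.095, -0.0]
ft_force: [-0.1, 0.4, -0.0]
opening: 0.0877
```

```bash
python3 -c "
from h import *
row(.475,-.369,.036,-79.1)
im=eyes.capture('scene'); crop('scene',im,40,200,240,350,'s1')"
```

```text
now [ 0.4749 -0.3684  0.105 ] al -79.1 | row [0.0, 0.0006, 0.069] [0.0, 0.0, -0.0] need rows 2.0
s1 scale 4.0 off 40 200
```

View pics/s1.png

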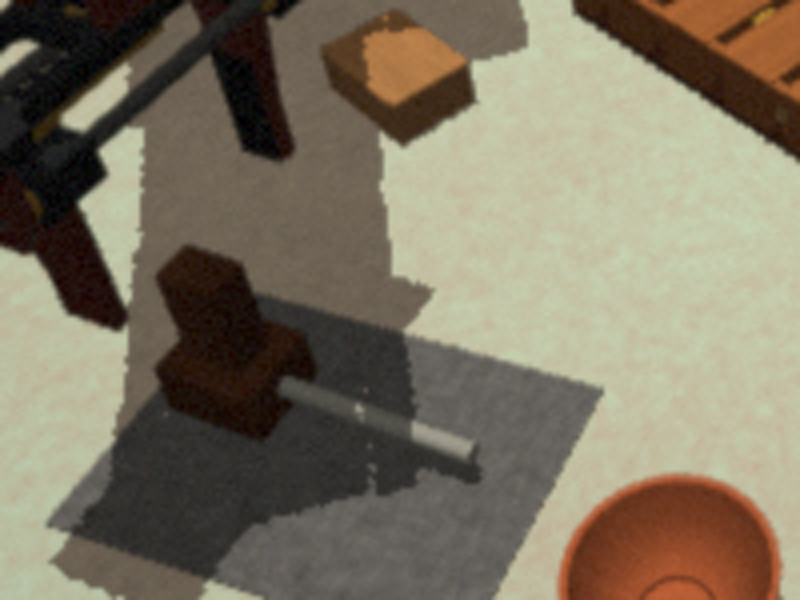

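Emit:
play_rows([
  [0, 0, 0.035, 0, 0, 0, 1],
  [0, 0, 0.068, 0, 0, 0, 1],
  [0, 0, 0.068, 0, 0, 0, 0.4],
  [0, 0, 0.068, 0, 0, 0, 0.15],
  [0, 0, 0.068, 0, 0, 0, 0.1],
], force=50)

```text
time: 3.15
position: [0.4767, -0.3691, 0.0399]
tcp_rot: [0.002, 0.995, 0.095, 0.001]
ft_force: [0.9, 0.0, 1.0]
opening: 0.0614
```

Emit:
play_rows([
  [0, 0, 0, 0, 0, 0, 0.05],
  [0, 0, 0, 0, 0, 0, 0.05],
  [0, 0, 0, 0, 0, 0, 0.05],
], force=50)

```text
time: 3.52
position: [0.4767, -0.3692, 0.0401]
tcp_rot: [0.002, 0.995, 0.095, 0.001]
ft_force: [0.8, 0.1, -0.3]
opening: 0.0316
```

Emit:
play_rows([
  [0, 0, 0.003, 0, 0, 0, 0],
  [0, 0, 0.003, 0, 0, 0, 0],
  [0, 0, 0.003, 0, 0, 0, 0],
  [0, 0, 0.003, 0, 0, 0, 0],
  [0, 0, 0.003, 0, 0, 0, 0],
], force=55)

```text
time: 4.15
position: [0.4765, -0.369, 0.0368]
tcp_rot: [0.002, 0.995, 0.095, 0.001]
ft_force: [-0.4, -0.9, -1.9]
opening: 0.0199
```

```bash
python3 -c "
from h import *
row(.475,-.369,.1,-79.1)"
```

```text
now [ 0.4765 -0.369   0.0368] al -79.1 | row [-0.0013, -0.0, -0.0632] [0.2, -0.1, 0.0] need rows 2.0
```

Emit:
play_rows([
  [0, 0, -0.04, 0, 0, 0, 0],
  [0, 0, -0.08, 0, 0, 0, 0],
  [0, 0, -0.08, 0, 0, 0, 0],
])

```text
time: 4.53
position: [0.4777, -0.3699, 0.1195]
tcp_rot: [0.004, 0.995, 0.095, 0.003]
ft_force: [-0.4, 0.3, -3.7]
opening: 0.0197
```

```bash
python3 -c "
from h import *
p=rk(-.185,-.096);print(p)
row(*p,.117,-10.1)"
```

```text
[ 0.60956946 -0.26546829]
now [ 0.4777 -0.3699  0.1195] al -79.1 | row [0.1492, -0.0776, 0.0027] [0.6, -0.0, -69.0] need rows 7.0
```

Emit:
play_rows([
  [0.149, -0.078, 0, 0.6, 0, -69, 0],
  [0.149, -0.078, 0, 0.6, 0, -69, 0],
  [0.149, -0.078, 0, 0.6, 0, -69, 0],
  [0.149, -0.078, 0, 0.6, 0, -69, 0],
  [0.149, -0.078, 0, 0.6, 0, -69, 0],
])

```text
time: 5.15
position: [0.6084, -0.2635, 0.1171]
tcp_rot: [-0.001, 0.843, 0.538, -0.001]
ft_force: [0.0, 0.4, -2.9]
opening: 0.0195
```

```bash
python3 -c "
from h import *
row(*rk(-.185,-.096),.117,-10.1)"
```

```text
now [ 0.6084 -0.2635  0.1171] al -24.9 | row [-0.0013, 0.0019, 0.0001] [-0.2, -0.0, -14.8] need rows 2.0
```

Emit:
play_rows([
  [-0.001, 0.002, 0, 0, 0, -14.8, 0],
  [-0.001, 0.002, 0, 0, 0, -14.8, 0],
  [-0.001, 0.002, 0.04, 0, 0, -14.8, 0],
  [-0.001, 0.002, 0.06, 0, 0, -14.8, 0],
  [-0.001, 0.002, 0.06, 0, 0, -14.8, 0],
])

```text
time: 5.78
position: [0.6075, -0.2642, 0.0541]
tcp_rot: [-0.004, 0.767, 0.642, -0.002]
ft_force: [0.2, 0.0, -3.2]
opening: 0.0195
```

```bash
python3 -c "
from h import *
row(*rk(-.185,-.096),.0385,-10.1)
im=eyes.capture('scene'); crop('scene',im,80,160,300,325,'s2')
im=eyes.capture('top'); crop('top',im,220,135,360,240,'t2'); cv2.imwrite('pics/t2raw.png',im)"
```

```text
now [ 0.6075 -0.2642  0.0541] al -10.1 | row [-0.0009, 0.0023, 0.0156] [-0.5, -0.1, -0.0] need rows 1.0
s2 scale 3.6363636363636362 off 80 160
t2 scale 5.714285714285714 off 220 135
```

View pics/s2.png

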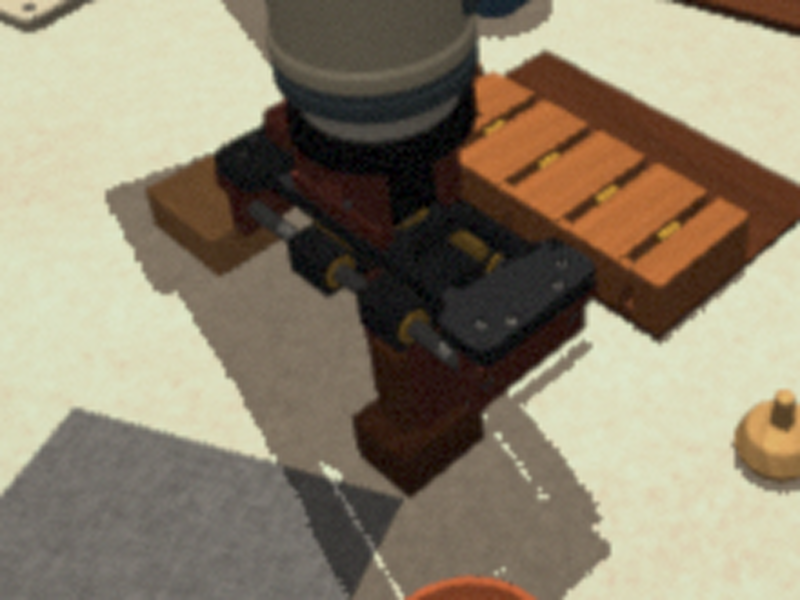

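View pics/t2.png

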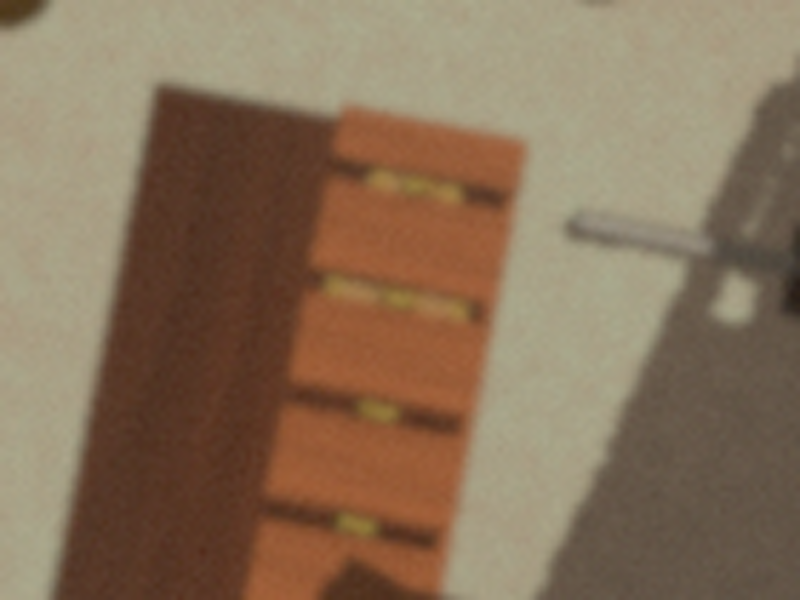

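```bash
cat >> h.py <<'E'
def torack(P):
    a=np.radians(RY); d=np.atleast_2d(P)[:,:2]-RC; return np.c_[d@[np.cos(a),np.sin(a)], d@[-np.sin(a),np.cos(a)]]
def rodpix(im,u0,u1,v0,v1,thr=20):
    # column-wise centroid of bright grey rod
    out=[]
    g=im.astype(float); 
    for u in range(u0,u1):
        c=im[v0:v1,u].astype(float); sat=c.max(1)-c.min(1); out.append((u,np.round(c.mean(1)).astype(int).tolist(),sat.astype(int).tolist()))
    return out
E
python3 - <<'E'
from h import *
np.set_printoptions(precision=4,suppress=True)
f=lambda pts,s,x,y:[(p[0]/s-0.5+0.5/s*1+x,p[1]/s-0.5+0.5/s+y) for p in pts]
s=800/140
o=get_obs(); z=o['position'][2]-.0353+.016
print(torack(cast("top",f([(572,224),(700,243)],s,220,135),z)), torack([o['position']]))
print("slits",[torack(cast("top",f(p,s,220,135),.043)) for p in ([(335,168),(503,199)],[(315,280),(483,313)],[(295,395),(458,424)],[(268,508),(436,541)])])
im=cv2.imread('pics/t2raw.png')
for u in (322,326,330,334,338): print(u,im[170:184,u].mean(1).astype(int))
for u in (284,290,296,302): print(u,im[160:172,u].mean(1).astype(int))
E
```

```text
[[-0.0647 -0.092 ]
 [-0.1188 -0.0946]] [[-0.1848 -0.0961]]
slits [array([[ 0.0373, -0.0951],
       [-0.0338, -0.096 ]]), array([[ 0.0366, -0.0475],
       [-0.0345, -0.0476]]), array([[ 0.0355,  0.001 ],
       [-0.033 , -0.0003]]), array([[ 0.0375,  0.0489],
       [-0.0331,  0.0488]])]
322 [154 144 136 134 128 110 108 129 149 154 155 153 155 154]
326 [156 148 140 138 140 128 110 109 134 147 156 159 157 160]
330 [155 152 148 139 136 136 126 116 132 150 155 155 154 153]
334 [154 154 153 145 137 135 133 121 116 134 149 156 156 156]
338 [154 153 154 150 145 135 136 129 117 112 129 146 151 148]
284 [ 98 100  97  83  74  84  98 100 102  97  99  99]
290 [100  98 100  94  92  96 104 105  99  99  96  97]
296 [ 97 101  99 100  97  89  91  98 109 106 101 103]
302 [100 101  98 101 100  96  92  77  67  68  75  91]
```

Emit:
play_rows([
  [0, 0, 0.008, -0.5, 0, 0, 0],
  [0, 0, 0.015, -0.5, 0, 0, 0],
  [0, 0, 0.0155, -0.5, 0, 0, 0],
  [0, 0, 0.0155, -0.5, 0, 0, 0],
])

```text
time: 6.38
position: [0.6098, -0.2653, 0.0417]
tcp_rot: [0.002, 0.767, 0.642, 0.002]
ft_force: [0.8, -0.8, -3.7]
opening: 0.0199
```

```bash
python3 - <<'E'
from h import *
np.set_printoptions(precision=4,suppress=True)
row(*rk(-.185,-.096),.0385,-10.1)
o=get_obs(); print(torack([o['position']]),o['ft_force'])
im=eyes.capture('scene'); crop('scene',im,180,200,300,290,'s3')
P=np.array([[*rk(-.0665,-.096),.018],[*rk(-.16,-.096),.018]]); print("scene rod px",proj('scene',P), (proj('scene',P)-[180,200])*800/120)
im=eyes.capture('top'); crop('top',im,280,145,360,205,'t3'); cv2.imwrite('pics/t3raw.png',im)
print("top rod px",proj('top',P),(proj('top',P)-[280,145])*10)
for u in (322,326,330,334,338): print(u,im[168:184,u].mean(1).astype(int))
E
```

```text
now [ 0.6098 -0.2653  0.0417] al -10.1 | row [-0.0002, -0.0002, 0.0032] [0.3, -0.0, -0.0] need rows 1.0
[[-0.1848 -0.0962]] [ 0.8249 -0.8301 -3.6508]
s3 scale 6.666666666666667 off 180 200
scene rod px [[241.7839 247.7984]
 [207.2558 275.218 ]] [[411.8927 318.6563]
 [181.7055 501.4532]]
t3 scale 10.0 off 280 145
top rod px [[319.3856 173.175 ]
 [356.9897 180.5834]] [[393.8559 281.7502]
 [769.8967 355.8344]]
322 [156 156 155 147 142 137 133 116 113 134 146 153 156 154 154 154]
326 [155 155 157 154 148 140 141 132 113 115 134 150 157 154 154 158]
330 [156 151 151 153 150 142 138 137 127 122 134 147 154 155 153 155]
334 [151 152 154 152 151 147 137 135 133 127 119 133 148 153 156 155]
338 [157 156 154 152 152 149 146 134 132 136 127 128 139 149 150 150]
```

View pics/s3.png

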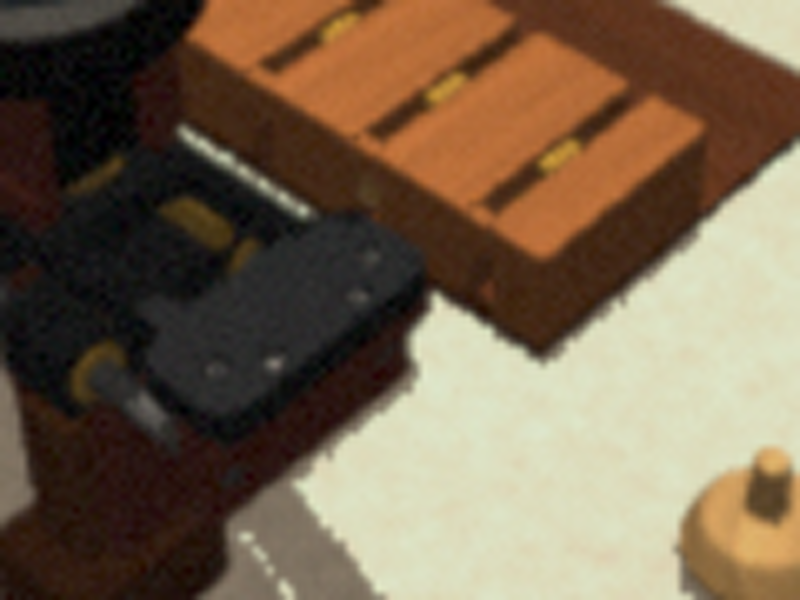

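View pics/t3.png

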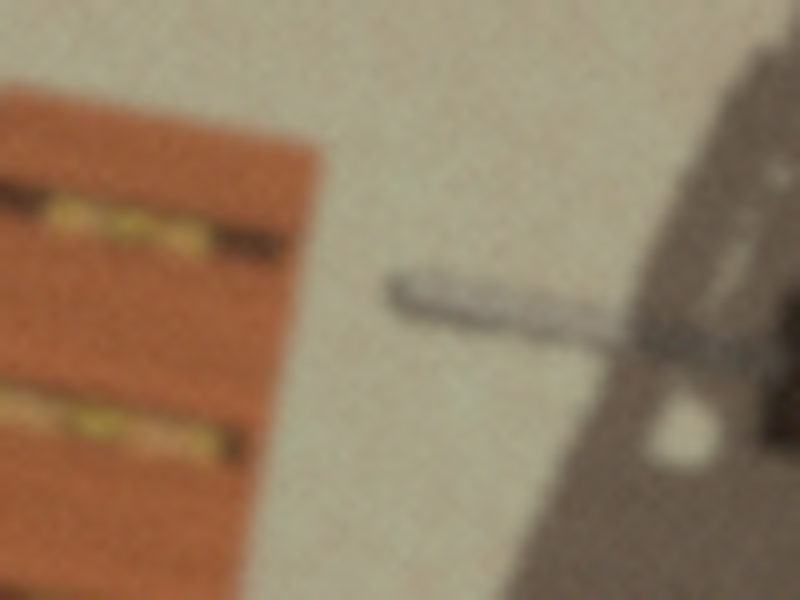

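Emit:
play_rows([
  [0, 0, 0.003, 0.3, 0, 0, 0],
  [0.009, 0, 0.003, 0.3, 0, 0, 0],
  [0.018, 0, 0.003, 0.3, 0, 0, 0],
  [0.027, 0, 0.003, 0.3, 0, 0, 0],
  [0.035, 0, 0.003, 0.3, 0, 0, 0],
])

```text
time: 7.1
position: [0.6163, -0.23, 0.0389]
tcp_rot: [0.0, 0.767, 0.642, 0.001]
ft_force: [-0.0, -0.0, -2.7]
opening: 0.0193
```

```bash
python3 - <<'E'
from h import *
np.set_printoptions(precision=4,suppress=True)
row(*rk(-.072,-.096),.0385,-10.1)
o=get_obs(); print(torack([o['position']]),o['ft_force'],o['moment'])
E
```

```text
now [ 0.6163 -0.23    0.0389] al -10.1 | row [0.0769, -0.0004, 0.0004] [0.1, -0.0, -0.0] need rows 2.0
[[-0.1489 -0.0964]] [-0.0358 -0.0391 -2.6945] [-0.0957  0.0384 -0.0302]
```

No contact at the slot; push on.

Emit:
play_rows([
  [0.015, 0, 0, 0, 0, 0, 0],
  [0.031, 0, 0, 0, 0, 0, 0],
  [0.046, 0, 0, 0, 0, 0, 0],
  [0.062, 0, 0, 0, 0, 0, 0],
  [0.077, 0, 0, 0, 0, 0, 0],
])

```text
time: 7.72
position: [0.6299, -0.1528, 0.0389]
tcp_rot: [-0.0, 0.767, 0.642, 0.001]
ft_force: [-0.4, -0.2, -2.7]
opening: 0.0196
```

```bash
python3 - <<'E'
from h import *
np.set_printoptions(precision=4,suppress=True)
row(*rk(-.072,-.096),.0385,-10.1)
o=get_obs(); print(torack([o['position']]),o['ft_force'],o['moment'])
im=eyes.capture('top'); crop('top',im,220,135,360,240,'t4')
E
```

```text
now [ 0.6299 -0.1528  0.0389] al -10.1 | row [-0.0015, -0.0002, 0.0004] [0.0, -0.1, 0.0] need rows 1.0
[[-0.0705 -0.0962]] [-0.3797 -0.229  -2.7002] [-0.1521  0.0387  0.0067]
t4 scale 5.714285714285714 off 220 135
```

View pics/t4.png

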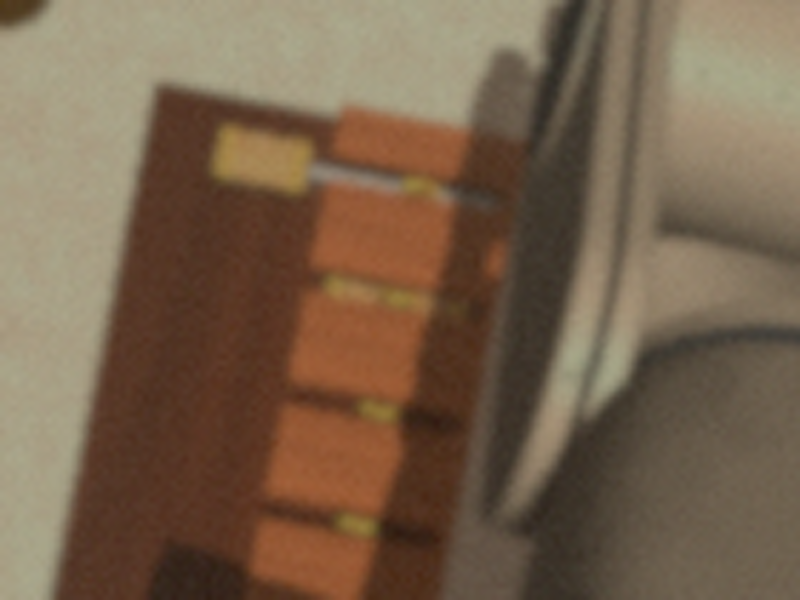

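Emit:
play_rows([
  [-0.04, 0, 0, 0, 0, 0, 0],
  [-0.08, 0, 0, 0, 0, 0, 0],
  [-0.114, 0, 0, 0, 0, 0, 0],
  [-0.114, 0, 0, 0, 0, 0, 0],
  [-0.114, -0.048, 0, 0, 0, 0, 0],
])

```text
time: 8.4
position: [0.5657, -0.2557, 0.0391]
tcp_rot: [0.002, 0.766, 0.643, 0.002]
ft_force: [-0.3, 0.6, -2.4]
opening: 0.0198
```

```bash
python3 - <<'E'
from h import *
np.set_printoptions(precision=4,suppress=True)
row(*rk(-.185,-.048),.0385,-10.1)
o=get_obs(); print(torack([o['position']]),o['ft_force'],o['moment'])
E
```

```text
now [ 0.5657 -0.2557  0.0391] al -10.0 | row [-0.002, -0.0031, 0.0006] [0.3, -0.0, 0.1] need rows 1.0
[[-0.183  -0.0511]] [-0.2698  0.6081 -2.3629] [-0.0651  0.0866 -0.0016]
```

Emit:
play_rows([
  [0, -0.003, 0, 0.3, 0, 0, 0],
  [0, -0.003, 0, 0.3, 0, 0, 0],
  [0.01, -0.003, 0, 0.3, 0, 0, 0],
  [0.022, -0.003, 0, 0.3, 0, 0, 0],
  [0.033, -0.003, 0, 0.3, 0, 0, 0],
])

```text
time: 9.02
position: [0.569, -0.2215, 0.0391]
tcp_rot: [-0.0, 0.766, 0.643, 0.0]
ft_force: [-0.6, -3.3, -0.8]
opening: 0.0199
```

```bash
python3 - <<'E'
from h import *
np.set_printoptions(precision=4,suppress=True)
row(*rk(-.072,-.048),.0385,-10.1)
o=get_obs(); print(torack([o['position']]),o['ft_force'],o['moment'])
E
```

```text
now [ 0.569  -0.2215  0.0391] al -10.0 | row [0.0768, -0.0002, 0.0007] [0.0, -0.0, 0.1] need rows 2.0
[[-0.1488 -0.0484]] [-0.6012 -3.2867 -0.8082] [-0.737   0.1804 -0.0328]
```

Emit:
play_rows([
  [0.015, 0, 0, 0, 0, 0, 0],
  [0.031, 0, 0, 0, 0, 0, 0],
  [0.046, 0, 0, 0, 0, 0, 0],
  [0.062, 0, 0, 0, 0, 0, 0],
  [0.077, 0, 0, 0, 0, 0, 0],
])

```text
time: 9.65
position: [0.5825, -0.1443, 0.0391]
tcp_rot: [-0.0, 0.766, 0.643, 0.0]
ft_force: [0.4, -0.8, -2.4]
opening: 0.0201
```

```bash
python3 - <<'E'
from h import *
np.set_printoptions(precision=4,suppress=True)
row(*rk(-.072,-.048),.0385,-10.1)
o=get_obs(); print(torack([o['position']]),o['ft_force'],o['moment'])
im=eyes.capture('top'); crop('top',im,220,135,360,240,'t5')
E
```

```text
now [ 0.5825 -0.1443  0.0391] al -10.0 | row [-0.0016, -0.0001, 0.0006] [-0.0, -0.1, 0.1] need rows 1.0
[[-0.0704 -0.0481]] [ 0.4272 -0.8297 -2.3668] [-0.0884  0.0339 -0.0242]
t5 scale 5.714285714285714 off 220 135
```

View pics/t5.png

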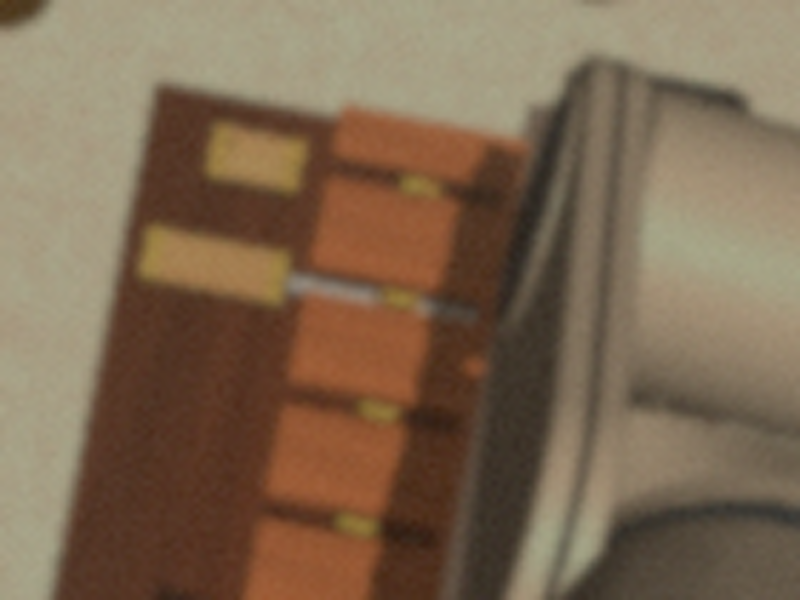

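Emit:
play_rows([
  [-0.04, 0, 0, 0, 0, 0, 0],
  [-0.08, 0, 0, 0, 0, 0, 0],
  [-0.116, 0, 0, 0, 0, 0, 0],
  [-0.116, 0, 0, 0, 0, 0, 0],
  [-0.116, 0, 0, 0, 0, 0, 0],
])

```text
time: 10.32
position: [0.5624, -0.2566, 0.0387]
tcp_rot: [-0.001, 0.766, 0.643, 0.0]
ft_force: [0.1, 0.8, -2.5]
opening: 0.0199
```

```bash
python3 - <<'E'
from h import *
np.set_printoptions(precision=4,suppress=True)
im=cv2.imread('pics/top0.png')
f=lambda pts,s,x,y:[(p[0]/s-0.5+0.5/s*1+x,p[1]/s-0.5+0.5/s+y) for p in pts]
s=800/60
print("topface",torack(cast("top",f([(190,130),(445,172),(385,545),(125,492)],s,315,250),.03)))
print("base",torack(cast("top",f([(175,100),(450,150),(100,490)],s,315,250),.0)))
for u in range(329,349,3): print(u,im[254:268,u].mean(1).astype(int), (im[254:268,u,2].astype(int)-im[254:268,u,0]))
print(torack([get_obs()['position']]))
im=eyes.capture('scene'); crop('scene',im,110,190,190,250,'s_box2')
E
```

```text
topface [[-0.1249  0.1038]
 [-0.171   0.1023]
 [-0.1724  0.1691]
 [-0.1252  0.1689]]
base [[-0.1272  0.1011]
 [-0.1787  0.1003]
 [-0.1267  0.1736]]
329 [134 132 121 103  78  72  79  86  88  94  91  94  92  95] [31 31 30 29 30 47 60 63 67 68 70 70 70 72]
332 [135 132 132 124 104  90  90  96  99  94  96  98  95  94] [29 28 28 27 31 48 65 73 75 75 75 75 77 77]
335 [135 133 133 129 115  95  91  93  98  96  97  97  97  98] [33 30 27 27 25 35 53 69 72 75 73 74 74 72]
338 [131 133 136 135 126 105  84  84  96  99  98 100 102  99] [29 31 30 29 27 28 44 63 72 73 74 73 73 74]
341 [136 133 137 134 129 105  84  84  90  94  98  96  94  95] [28 29 30 30 29 27 35 53 67 71 73 70 73 70]
344 [138 135 135 134 133 123 103  77  82  89  94  94  92  98] [28 29 29 30 30 30 27 38 56 67 69 71 71 72]
347 [135 135 135 136 135 134 129 112 102  96  99 100  99 100] [32 30 31 27 28 27 27 30 41 60 68 68 67 68]
[[-0.1846 -0.048 ]]
s_box2 scale 10.0 off 110 190
```

View pics/s_box.png

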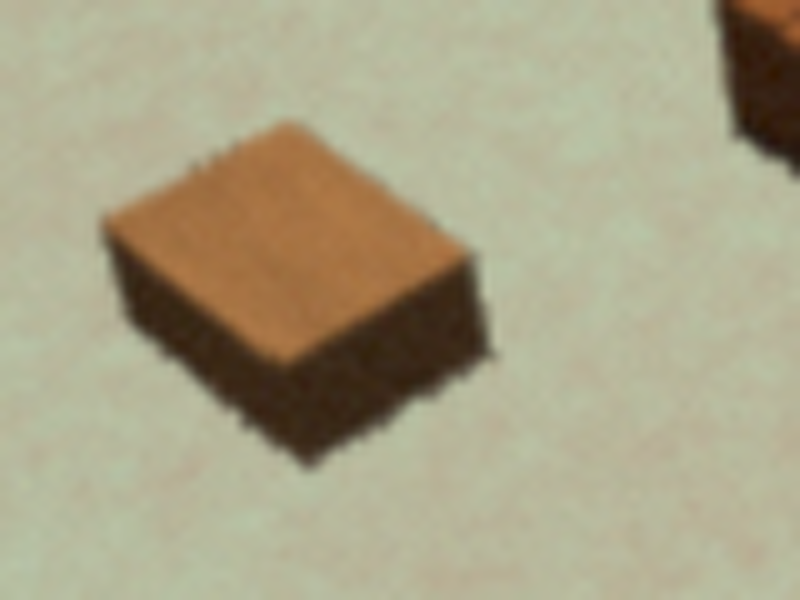

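```bash
python3 - <<'E'
from h import *
np.set_printoptions(precision=4,suppress=True)
f=lambda pts,s,x,y:[(p[0]/s-0.5+0.5/s*1+x,p[1]/s-0.5+0.5/s+y) for p in pts]
print("topface",torack(cast("scene",f([(470,258),(287,362),(105,222),(290,118)],10,110,190),.03)))
print("base",torack(cast("scene",f([(488,355),(310,465)],10,110,190),.0)))
# rack lower rear corner for scene calibration check: rear-left base
im=cv2.imread('pics/scene0.png')
crop('scene',im,170,170,300,267,'s_r')
E
```

```text
topface [[-0.1279  0.0984]
 [-0.1735  0.0994]
 [-0.174   0.1671]
 [-0.1259  0.1682]]
base [[-0.127   0.1003]
 [-0.1736  0.1   ]]
s_r scale 6.153846153846154 off 170 170
```

View pics/s_r.png

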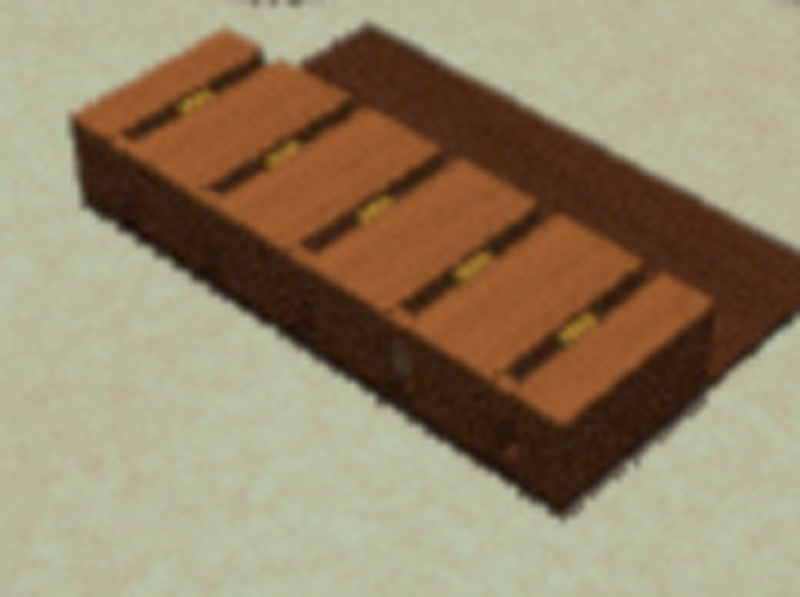

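```bash
python3 - <<'E'
from h import *
np.set_printoptions(precision=4,suppress=True)
f=lambda pts,s,x,y:[(p[0]/s-0.5+0.5/s*1+x,p[1]/s-0.5+0.5/s+y) for p in pts]
s=800/130
print(torack(cast("scene",f([(72,118),(565,425),(712,298),(228,28)],s,170,170),.043)))
print(torack(cast("scene",f([(85,208),(563,517)],s,170,170),0)))
E
```

```text
[[-0.0404  0.1194]
 [-0.0402 -0.1244]
 [ 0.0401 -0.1219]
 [ 0.04    0.1205]]
[[-0.0406  0.1186]
 [-0.0394 -0.1242]]
```

```bash
cat > path.py <<'E'
import numpy as np
yb,xb=6.0,-124.5
def clear(tx,ty,d):
    a=np.radians(d); u=np.array([np.cos(a),np.sin(a)]); n=np.array([-u[1],u[0]])
    tip=np.array([tx,ty]); s=np.inf
    for x in (-40,-34):
        if tx>x: s=min(s,7.5-4.5/np.cos(a)-abs(ty-(tx-x)*np.tan(a)))
    w=np.inf
    if tx>-34: w=min(12.5-(tip+4.5*n)[1],12.5+(tip-4.5*n)[1])
    b=np.inf
    for L in np.linspace(95,145,51):
        p=tip-L*u+20*n
        if p[0]<=xb: b=min(b,yb-p[1])
    return np.array([s,w,b])
def best(tx):
    B=None
    for d in np.arange(0,18,.5):
        for ty in np.arange(-6,10,.25):
            c=clear(tx,ty,d); m=min(c[0]+.7,c[1]+.7,c[2],3.5)-0.001*d
            if B is None or m>B[0]: B=(m,d,ty,np.round(c,1))
    return B
if __name__=="__main__":
    for tx in (-44,-38,-32,-26,-20,-14,-8,-2,4,10,16,20,22,26): print(tx,best(tx))
E
python3 path.py
```

```text
-44 (np.float64(3.493), np.float64(7.0), np.float64(-6.0), array([inf, inf, 3.7]))
-38 (np.float64(3.489), np.float64(11.0), np.float64(0.5), array([2.8, inf, 4. ]))
-32 (np.float64(2.9935354909769725), np.float64(11.0), np.float64(1.0), array([2.3, 7.1, 3.5]))
-26 (np.float64(2.9739288334974674), np.float64(11.5), np.float64(2.25), array([2.3, 5.8, 3.5]))
-20 (np.float64(2.944642630039663), np.float64(11.5), np.float64(3.5), array([2.3, 4.6, 3.4]))
-14 (np.float64(2.9153564265818597), np.float64(11.5), np.float64(4.75), array([2.2, 3.3, 3.4]))
-8 (np.float64(2.835836856549493), np.float64(11.5), np.float64(5.75), array([2.1, 2.3, 3.6]))
-2 (np.float64(2.468323125468234), np.float64(11.0), np.float64(6.25), array([1.8, 1.8, 3.2]))
4 (np.float64(2.0971635034559934), np.float64(10.0), np.float64(6.25), array([1.4, 1.8, 2.1]))
10 (np.float64(1.7607966025683266), np.float64(9.5), np.float64(6.5), array([1.1, 1.6, 1.9]))
16 (np.float64(1.5022147930824585), np.float64(9.5), np.float64(7.25), array([0.8, 0.8, 2.1]))
20 (np.float64(1.3818405144818107), np.float64(9.0), np.float64(7.25), array([0.7, 0.8, 1.5]))
22 (np.float64(3.5), np.float64(0.0), np.float64(0.0), array([ 3.,  8., inf]))
26 (np.float64(3.5), np.float64(0.0), np.float64(0.0), array([ 3.,  8., inf]))
```

```bash
cat > p5.py <<'E'
from h import *; from path import clear
import sys
def go(tx,ty,d,z=.0385):
    a=np.radians(d); q=np.array([tx,96+ty])-120*np.array([np.cos(a),np.sin(a)])
    print((tx,ty,d),np.round(clear(tx,ty,d),1),end=' '); row(*rk(q[0]/1000,q[1]/1000),z,-10.1+d)
if __name__=="__main__":
    o=get_obs(); print("TCP rack",np.round(torack([o['position']])*1000,1),"F",np.round(o['ft_force'],1),"M",np.round(o['moment'],2))
    for s in sys.argv[1:]: go(*[float(v) for v in s.split(',')])
E
python3 p5.py -54,-3.5,11.5
```

```text
TCP rack [[-184.2  -48.1]] F [-0.4 -0.5 -3.3] M [-0.07  0.04  0.06]
(-54.0, -3.5, 11.5) [inf inf 8.8] now [ 0.5625 -0.2563  0.0387] al -9.9 | row [0.0129, -0.1166, 0.0004] [-0.0, -0.1, -11.3] need rows 2.0
```

Emit:
play_rows([
  [0.0, -0.04, 0, 0, 0, -6, 0],
  [0.003, -0.08, 0, 0, 0, -11.3, 0],
  [0.008, -0.105, 0, 0, 0, -11.3, 0],
  [0.013, -0.1165, 0, 0, 0, -11.3, 0],
  [0.013, -0.1165, 0, 0, 0, -11.3, 0],
])

```text
time: 11.0
position: [0.4503, -0.2226, 0.0391]
tcp_rot: [-0.001, 0.698, 0.716, 0.001]
ft_force: [0.4, -0.3, -2.4]
opening: 0.0198
```

```bash
python3 p5.py -54,-3.5,11.5 -20,3.5,11.5 -8,5.8,11.5; python3 -c "
from h import *
im=eyes.capture('top'); crop('top',im,230,195,350,285,'t6')
P=np.array([[*rk(-.052,.0925),.019],[*rk(-.09,.0848),.019]]); print((proj('top',P)-[230,195])*800/120+3)
im=eyes.capture('scene'); crop('scene',im,90,160,250,280,'s6')"
```

```text
TCP rack [[-170.8   68.3]] F [ 0.4 -0.3 -2.4] M [-0.08 -0.    0.05]
(-54.0, -3.5, 11.5) [inf inf 8.8] now [ 0.4503 -0.2226  0.0391] al 1.4 | row [-0.0007, -0.0004, 0.0006] [-0.0, -0.1, 0.0] need rows 1.0
(-20.0, 3.5, 11.5) [2.3 4.6 3.4] now [ 0.4503 -0.2226  0.0391] al 1.4 | row [0.034, -0.0005, 0.0006] [-0.0, -0.1, 0.0] need rows 1.0
(-8.0, 5.8, 11.5) [2.2 2.3 3.5] now [ 0.4503 -0.2226  0.0391] al 1.4 | row [0.0462, -0.0003, 0.0006] [-0.0, -0.1, 0.0] need rows 1.0
t6 scale 6.666666666666667 off 230 195
[[463.90539753 358.01959038]
 [570.94213391 357.44805447]]
s6 scale 5.0 off 90 160
```

View pics/t6.png

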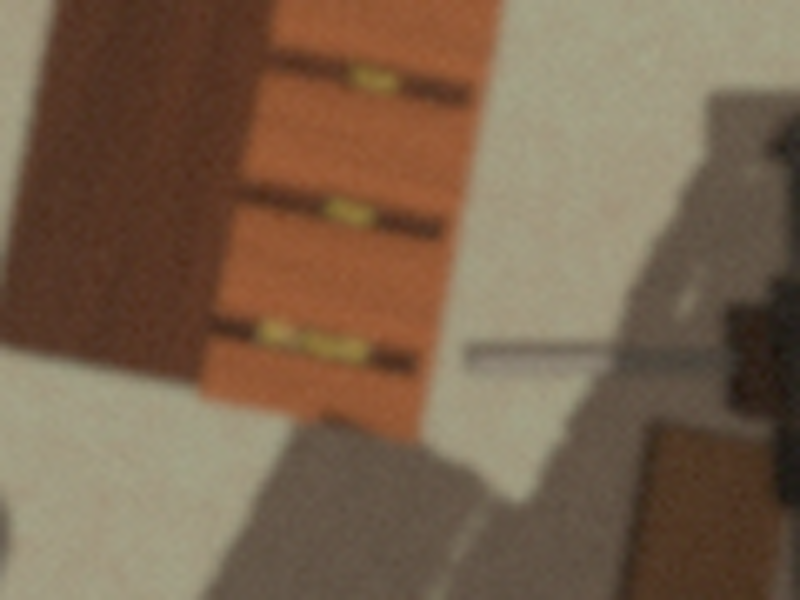

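View pics/s6.png

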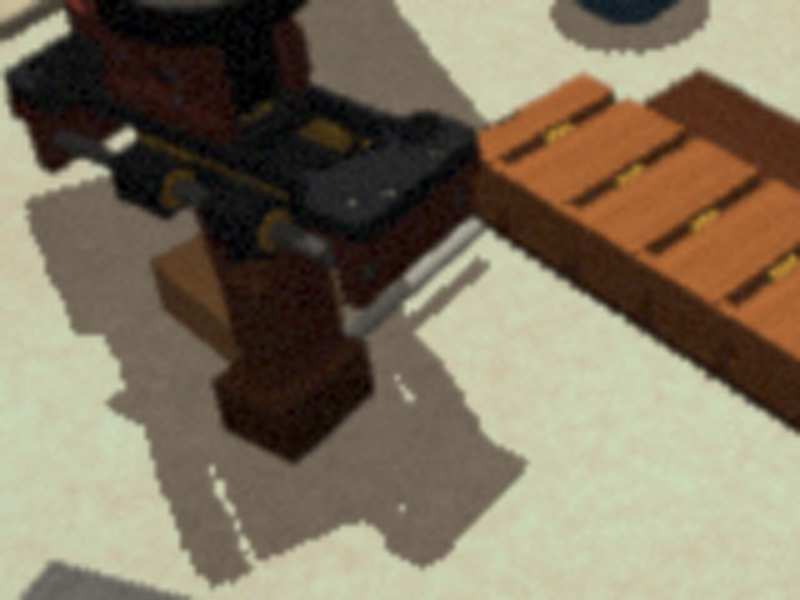

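Emit:
play_rows([
  [0.01, -0.0005, 0, 0, 0, 0, 0],
  [0.02, -0.0005, 0, 0, 0, 0, 0],
  [0.03, -0.0005, 0, 0, 0, 0, 0],
  [0.038, -0.0005, 0, 0, 0, 0, 0],
  [0.046, -0.0005, 0, 0, 0, 0, 0],
])

```text
time: 11.72
position: [0.4502, -0.1774, 0.0393]
tcp_rot: [0.0, 0.698, 0.716, 0.001]
ft_force: [-0.1, -2.8, -3.4]
opening: 0.0197
```

```bash
python3 p5.py -8,5.8,11.5 -2,6.3,11 4,6.5,10.3 10,6.7,9.8 16,7.2,9.4 21,7.4,9.2; python3 -c "
from h import *
im=eyes.capture('top'); crop('top',im,230,195,350,285,'t7')"
```

```text
TCP rack [[-126.3   76.3]] F [-0.1 -2.8 -3.4] M [-0.68  0.14  0.03]
(-8.0, 5.8, 11.5) [2.2 2.3 3.5] now [ 0.4502 -0.1774  0.0393] al 1.4 | row [0.001, -0.0014, 0.0008] [0.1, -0.0, 0.0] need rows 1.0
(-2.0, 6.3, 11.0) [1.8 1.8 3.2] now [ 0.4502 -0.1774  0.0393] al 1.4 | row [0.0069, -0.0017, 0.0008] [0.1, -0.0, 0.5] need rows 1.0
(4.0, 6.5, 10.3) [1.4 1.6 2.5] now [ 0.4502 -0.1774  0.0393] al 1.4 | row [0.0129, -0.0022, 0.0008] [0.1, -0.0, 1.2] need rows 1.0
(10.0, 6.7, 9.8) [1.  1.4 2.4] now [ 0.4502 -0.1774  0.0393] al 1.4 | row [0.0188, -0.0022, 0.0008] [0.1, -0.0, 1.7] need rows 1.0
(16.0, 7.2, 9.4) [0.9 0.9 1.9] now [ 0.4502 -0.1774  0.0393] al 1.4 | row [0.0248, -0.0023, 0.0008] [0.1, -0.0, 2.1] need rows 1.0
(21.0, 7.4, 9.2) [0.5 0.7 2. ] now [ 0.4502 -0.1774  0.0393] al 1.4 | row [0.0298, -0.002, 0.0008] [0.1, -0.0, 2.3] need rows 1.0
t7 scale 6.666666666666667 off 230 195
```

View pics/t7.png

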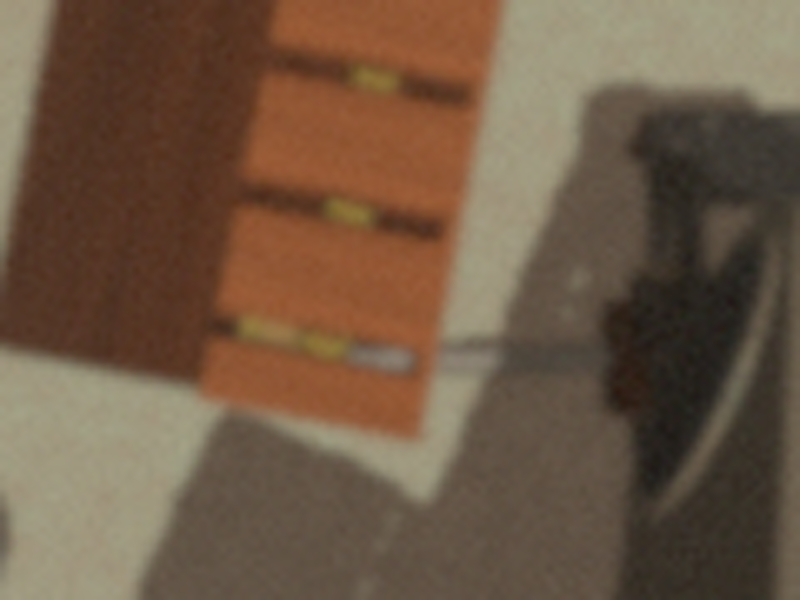

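Emit:
play_rows([
  [0.007, -0.001, 0, 0, 0, 0.5, 0],
  [0.013, -0.0013, 0, 0, 0, 1.2, 0],
  [0.019, -0.0015, 0, 0, 0, 1.7, 0],
  [0.025, -0.0015, 0, 0, 0, 2.1, 0],
  [0.031, -0.0015, 0, 0, 0, 2.3, 0],
])

```text
time: 12.4
position: [0.4476, -0.1451, 0.0392]
tcp_rot: [-0.0, 0.713, 0.702, 0.001]
ft_force: [1.8, -0.6, -3.0]
opening: 0.0197
```

```bash
python3 p5.py 21,7.4,9.2 26,7,8 33,5,5 42,1.5,1 47,0,0 
```

```text
TCP rack [[-94.9  84.6]] F [ 1.8 -0.6 -3. ] M [-0.29 -0.15 -0.1 ]
(21.0, 7.4, 9.2) [0.5 0.7 2. ] now [ 0.4476 -0.1451  0.0392] al -0.9 | row [-0.0025, -0.0, 0.0007] [0.1, -0.1, 0.0] need rows 1.0
(26.0, 7.0, 8.0) [0.7 1.  inf] now [ 0.4476 -0.1451  0.0392] al -0.9 | row [0.0023, -0.0014, 0.0007] [0.1, -0.1, 1.2] need rows 1.0
(33.0, 5.0, 5.0) [1.6 3.  inf] now [ 0.4476 -0.1451  0.0392] al -0.9 | row [0.0092, -0.0045, 0.0007] [0.1, -0.1, 4.2] need rows 1.0
(42.0, 1.5, 1.0) [2.8 6.5 inf] now [ 0.4476 -0.1451  0.0392] al -0.9 | row [0.0185, -0.008, 0.0007] [0.1, -0.1, 8.2] need rows 1.0
(47.0, 0.0, 0.0) [ 3.  8. inf] now [ 0.4476 -0.1451  0.0392] al -0.9 | row [0.0235, -0.0078, 0.0007] [0.1, -0.1, 9.2] need rows 1.0
```

Emit:
play_rows([
  [0.004, -0.001, 0, 0, 0, 1.2, 0],
  [0.01, -0.0045, 0, 0, 0, 4.2, 0],
  [0.0185, -0.008, 0, 0, 0, 8.2, 0],
  [0.026, -0.008, 0, 0, 0, 9.2, 0],
  [0.0265, -0.008, 0, 0, 0, 9.2, 0],
])

```text
time: 13.02
position: [0.44, -0.118, 0.0392]
tcp_rot: [-0.0, 0.766, 0.643, 0.001]
ft_force: [-0.6, -0.1, -4.0]
opening: 0.0196
```

```bash
python3 p5.py 47,0,0 ; python3 -c "
from h import *
im=eyes.capture('top'); crop('top',im,200,165,340,270,'t8')"
```

```text
TCP rack [[-69.6  96.8]] F [-0.6 -0.1 -4. ] M [-0.03  0.06  0.02]
(47.0, 0.0, 0.0) [ 3.  8. inf] now [ 0.44   -0.118   0.0392] al -10.0 | row [-0.0034, 0.0008, 0.0007] [0.0, -0.1, 0.1] need rows 1.0
t8 scale 5.714285714285714 off 200 165
```

View pics/t8.png

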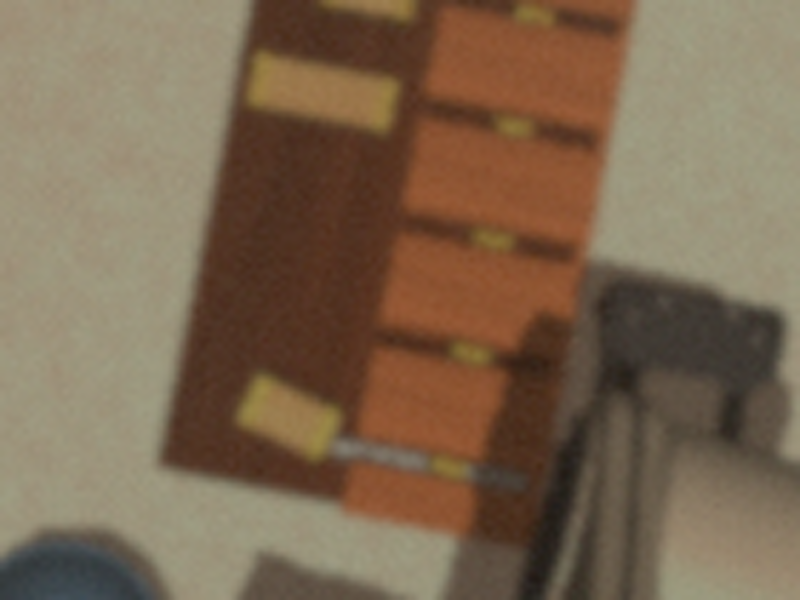

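```bash
python3 p5.py 42,1.0,1 33,5,5 26,7,8 22,7.3,9.2 16,7,9.4 10,6.5,9.8
```

```text
TCP rack [[-69.8  96.6]] F [ 1.2  0.2 -2. ] M [-0.08  0.05  0.01]
(42.0, 1.0, 1.0) [2.6 7.  inf] now [ 0.4402 -0.1183  0.0393] al -10.0 | row [-0.0082, 0.0017, 0.0008] [0.1, -0.1, -0.9] need rows 1.0
(33.0, 5.0, 5.0) [1.6 3.  inf] now [ 0.4402 -0.1183  0.0393] al -10.0 | row [-0.0168, 0.006, 0.0008] [0.1, -0.1, -4.9] need rows 1.0
(26.0, 7.0, 8.0) [0.7 1.  inf] now [ 0.4402 -0.1183  0.0393] al -10.0 | row [-0.0231, 0.0103, 0.0008] [0.1, -0.1, -7.9] need rows 1.0
(22.0, 7.3, 9.2) [0.2 0.8 inf] now [ 0.4402 -0.1183  0.0393] al -10.0 | row [-0.0267, 0.0124, 0.0008] [0.1, -0.1, -9.1] need rows 1.0
(16.0, 7.0, 9.4) [0.7 1.1 2.1] now [ 0.4402 -0.1183  0.0393] al -10.0 | row [-0.0326, 0.0131, 0.0007] [0.1, -0.1, -9.3] need rows 1.0
(10.0, 6.5, 9.8) [0.8 1.6 2.6] now [ 0.4402 -0.1183  0.0393] al -10.0 | row [-0.0385, 0.0145, 0.0007] [0.1, -0.1, -9.7] need rows 1.0
```

Emit:
play_rows([
  [-0.008, 0.002, 0, 0, 0, -1, 0],
  [-0.0165, 0.006, 0, 0, 0, -5, 0],
  [-0.022, 0.0105, 0, 0, 0, -8, 0],
  [-0.024, 0.0125, 0, 0, 0, -9.3, 0],
  [-0.024, 0.0125, 0, 0, 0, -9.3, 0],
])

```text
time: 13.7
position: [0.4484, -0.1445, 0.0392]
tcp_rot: [0.0, 0.712, 0.702, 0.001]
ft_force: [-0.4, 0.4, -2.6]
opening: 0.0199
```

```bash
python3 p5.py 22,7.3,9.2 16,7,9.4 10,6.3,9.9 4,6.2,10.3 -2,6,11 -8,5.5,11.5 -60,-5,11.5
```

```text
TCP rack [[-94.1  83.9]] F [-0.4  0.4 -2.6] M [-0.05  0.06 -0.01]
(22.0, 7.3, 9.2) [0.2 0.8 inf] now [ 0.4484 -0.1445  0.0392] al -0.8 | row [-0.0023, -0.0006, 0.0007] [0.1, -0.1, 0.1] need rows 1.0
(16.0, 7.0, 9.4) [0.7 1.1 2.1] now [ 0.4484 -0.1445  0.0392] al -0.8 | row [-0.0082, -0.0008, 0.0007] [0.1, -0.1, -0.1] need rows 1.0
(10.0, 6.3, 9.9) [0.5 1.8 3. ] now [ 0.4484 -0.1445  0.0392] al -0.8 | row [-0.0143, -0.0001, 0.0007] [0.1, -0.1, -0.6] need rows 1.0
(4.0, 6.2, 10.3) [1.1 1.9 2.8] now [ 0.4484 -0.1445  0.0392] al -0.8 | row [-0.0202, -0.0001, 0.0007] [0.1, -0.1, -1.0] need rows 1.0
(-2.0, 6.0, 11.0) [1.5 2.1 3.5] now [ 0.4484 -0.1445  0.0392] al -0.8 | row [-0.0261, 0.0006, 0.0007] [0.1, -0.1, -1.7] need rows 1.0
(-8.0, 5.5, 11.5) [1.9 2.6 3.8] now [ 0.4484 -0.1445  0.0392] al -0.8 | row [-0.0321, 0.0012, 0.0007] [0.1, -0.1, -2.2] need rows 1.0
(-60.0, -5.0, 11.5) [ inf  inf 10.3] now [ 0.4484 -0.1445  0.0392] al -0.8 | row [-0.0851, 0.0031, 0.0006] [0.1, -0.1, -2.2] need rows 2.0
```

Emit:
play_rows([
  [-0.008, -0.0004, 0, 0, 0, -0.1, 0],
  [-0.0145, 0.0, 0, 0, 0, -0.6, 0],
  [-0.02, 0.0, 0, 0, 0, -1, 0],
  [-0.026, 0.0006, 0, 0, 0, -1.7, 0],
  [-0.032, 0.001, 0, 0, 0, -2.2, 0],
])

```text
time: 14.32
position: [0.449, -0.1769, 0.0392]
tcp_rot: [0.0, 0.698, 0.716, 0.001]
ft_force: [0.5, 0.6, -3.9]
opening: 0.02
```

```bash
python3 p5.py  -8,5.5,11.5 -60,-5,11.5
```

```text
TCP rack [[-126.    77.6]] F [ 0.5  0.6 -3.9] M [-0.1   0.08 -0.02]
(-8.0, 5.5, 11.5) [1.9 2.6 3.8] now [ 0.449  -0.1769  0.0392] al 1.5 | row [0.0004, 0.0001, 0.0007] [0.1, -0.1, 0.1] need rows 1.0
(-60.0, -5.0, 11.5) [ inf  inf 10.3] now [ 0.449  -0.1769  0.0392] al 1.5 | row [-0.0527, -0.0001, 0.0007] [0.1, -0.1, 0.1] need rows 1.0
```

Emit:
play_rows([
  [-0.018, 0, 0, 0, 0, 0, 0],
  [-0.036, 0, 0, 0, 0, 0, 0],
  [-0.055, 0, 0, 0, 0, 0, 0],
  [-0.058, 0, -0.03, 0, 0, 0, 0],
  [-0.058, 0, -0.08, 0, 0, 0, 0],
])

```text
time: 14.95
position: [0.4491, -0.2358, 0.1187]
tcp_rot: [-0.002, 0.698, 0.716, 0.0]
ft_force: [0.6, -0.7, -2.7]
opening: 0.0197
```

```bash
python3 -c "
from h import *
row(.486,-.3825,.12,-75.4)"
```

```text
now [ 0.4491 -0.2358  0.1187] al 1.4 | row [-0.1475, 0.0333, -0.0019] [-0.2, -0.1, 76.8] need rows 8.0
```

Emit:
play_rows([
  [-0.148, 0.033, 0, 0, 0, 76.8, 0],
  [-0.148, 0.033, 0, 0, 0, 76.8, 0],
  [-0.148, 0.033, 0, 0, 0, 76.8, 0],
  [-0.148, 0.033, 0, 0, 0, 76.8, 0],
  [-0.148, 0.033, 0, 0, 0, 76.8, 0],
])

```text
time: 15.58
position: [0.4849, -0.3845, 0.1177]
tcp_rot: [-0.001, 0.947, 0.32, -0.001]
ft_force: [-0.1, -0.3, -4.0]
opening: 0.0197
```

```bash
python3 -c "
from h import *
row(.486,-.3825,.12,-75.4)"
```

```text
now [ 0.4849 -0.3845  0.1177] al -52.7 | row [0.0021, -0.0009, -0.0023] [-0.2, 0.0, 22.7] need rows 3.0
```

Then lower towards TCP z ≈ 0.037 (underside on mat).

Emit:
play_rows([
  [0.002, -0.001, 0, 0, 0, 22.7, 0],
  [0.002, -0.001, 0, 0, 0, 22.7, 0],
  [0.002, -0.001, 0.02, 0, 0, 22.7, 0],
  [0.002, -0.001, 0.05, 0, 0, 22.7, 0],
  [0.002, -0.001, 0.07, 0, 0, 22.7, 0],
])

```text
time: 16.2
position: [0.4844, -0.3819, 0.0451]
tcp_rot: [-0.002, 0.992, 0.128, -0.002]
ft_force: [-0.1, 0.5, -1.8]
opening: 0.0197
```

```bash
python3 -c "
from h import *
row(.486,-.3825,.0365,-75.4)"
```

```text
now [ 0.4844 -0.3819  0.0451] al -75.3 | row [0.0014, 0.001, 0.0086] [-0.3, 0.2, 0.1] need rows 1.0
```

Emit:
play_rows([
  [0, 0, 0.004, -0.3, 0.2, 0, 0],
  [0, 0, 0.007, -0.3, 0.2, 0, 0],
  [0, 0, 0.0085, -0.3, 0.2, 0, 0],
  [0, 0, 0.009, -0.3, 0.2, 0, 0],
])

```text
time: 16.7
position: [0.4849, -0.3823, 0.037]
tcp_rot: [0.001, 0.992, 0.129, 0.001]
ft_force: [0.6, 0.9, 1.7]
opening: 0.0199
```

Emit:
play_rows([
  [0, 0, 0, 0, 0, 0, 0.5],
  [0, 0, 0, 0, 0, 0, 0.5],
  [0, 0, 0, 0, 0, 0, 0.5],
  [0, 0, -0.03, 0, 0, 0, 0.5],
  [0, 0, -0.06, 0, 0, 0, 0.5],
])

```text
time: 17.32
position: [0.4846, -0.382, 0.0973]
tcp_rot: [0.0, 0.992, 0.128, 0.0]
ft_force: [-0.1, 0.3, 0.2]
opening: 0.044
```

Emit:
play_rows([
  [0, 0, -0.06, 0, 0, 0, 0.5],
  [0, 0, -0.11, 0, 0, 0, 0.5],
  [0, 0, -0.11, 0, 0, 0, 0.5],
])

```text
time: 17.7
position: [0.4866, -0.3837, 0.2122]
tcp_rot: [0.003, 0.992, 0.129, 0.003]
ft_force: [0.5, 0.0, -0.9]
opening: 0.0438
```

```bash
python3 -c "
from h import *
im=eyes.capture('scene'); crop('scene',im,20,180,240,345,'s9')
row(.53,-.12,.25,-30)"
```

```text
s9 scale 3.6363636363636362 off 20 180
now [ 0.4853 -0.3827  0.2095] al -75.2 | row [0.1103, -0.2425, -0.0411] [0.3, -0.1, -45.2] need rows 5.0
```

View pics/s9.png

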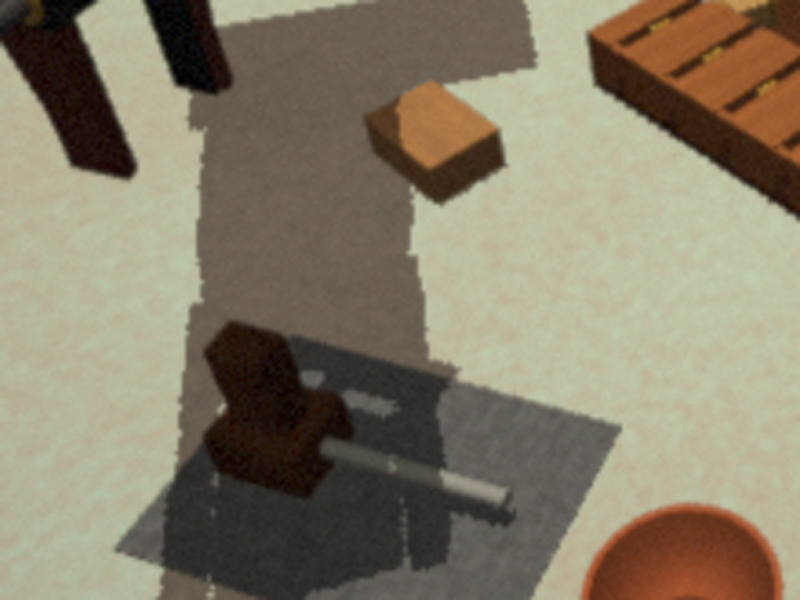

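```bash
python3 - <<'E'
from h import *
im=eyes.capture('top'); cv2.imwrite('pics/t10raw.png',im); crop('top',im,215,150,300,250,'t10')
hsv=cv2.cvtColor(im,cv2.COLOR_BGR2HSV)
print(im[172,262],im[195,250],hsv[165,262],hsv[195,250])
m=((im[...,2].astype(int)>105)&(im[...,1].astype(int)>85)&(hsv[...,1]>90)).astype(np.uint8)*255
m[:,:215]=0;m[:,282:]=0;m[:150]=0;m[250:]=0
cs,_=cv2.findContours(m,cv2.RETR_EXTERNAL,cv2.CHAIN_APPROX_NONE)
for c in cs:
    if cv2.contourArea(c)<20: continue
    P=cast("top",c[:,0,:],.028)[:,:2].astype(np.float32)*1000
    r=cv2.minAreaRect(P); print(c[:,0].mean(0),r, "rack",torack(np.array([r[0]])/1000)); print(cv2.boxPoints(r))
E
```

```text
t10 scale 6.0 off 215 150
[34 46 80] [35 50 75] [ 18 129 142] [ 11 136  75]
[272.32653061 239.08163265] ((469.1626281738281, -37.413795471191406), (41.72998046875, 12.610848426818848), 79.80135345458984) rack [[0.01489769 0.08222414]]
[[459.26242  -56.832664]
 [471.67404  -59.06556 ]
 [479.06284  -17.994926]
 [466.6512   -15.762032]]
[250.06818182 237.54545455] ((471.1575927734375, 17.050880432128906), (41.20145797729492, 22.472015380859375), 66.7221908569336) rack [[0.06886819 0.08981139]]
[[452.695       2.5674171]
 [473.33777    -6.3132935]
 [489.62018    31.534344 ]
 [468.97742    40.415054 ]]
[255.984375 180.640625] ((608.3522338867188, 5.977695465087891), (62.47254180908203, 22.797183990478516), 79.74842071533203) rack [[ 0.08202598 -0.04719904]]
[[591.5765   -22.731297]
 [614.0097   -26.788528]
 [625.128     34.686687]
 [602.69476   38.74392 ]]
[264.47727273 162.15909091] ((653.4319458007812, -13.696958541870117), (40.818458557128906, 22.445899963378906), 79.73857879638672) rack [[ 0.0705617  -0.09503044]]
[[638.7528    -31.780495 ]
 [660.8397    -35.779    ]
 [668.1111      4.3865776]
 [646.0242      8.385082 ]]
```

View pics/t10.png

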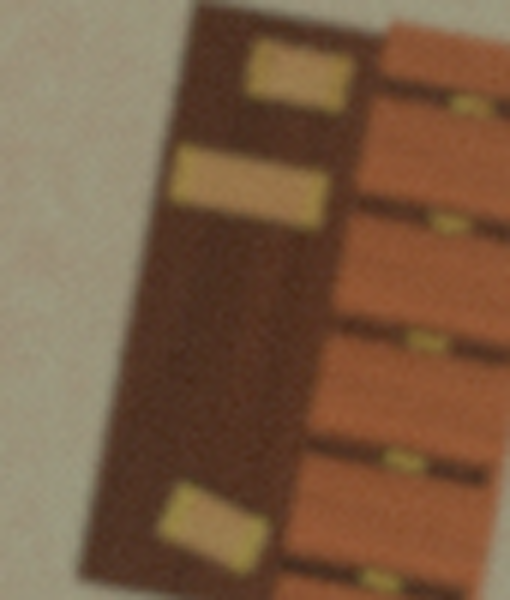

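```bash
python3 -c "
from h import *
row(.6534,-.0137,.12,-10.2)"
```

```text
now [ 0.4844 -0.3819  0.2076] al -75.2 | row [0.2572, -0.313, 0.0875] [0.1, -0.0, -65.0] need rows 7.0
```

Emit:
play_rows([
  [0.257, -0.313, 0.03, 0, 0, -65, 0.42],
  [0.257, -0.313, 0.03, 0, 0, -65, 0.42],
  [0.257, -0.313, 0.03, 0, 0, -65, 0.42],
  [0.257, -0.313, 0.03, 0, 0, -65, 0.42],
  [0.257, -0.313, 0.03, 0, 0, -65, 0.42],
])

```text
time: 18.42
position: [0.6136, -0.0965, 0.182]
tcp_rot: [-0.001, 0.825, 0.565, -0.001]
ft_force: [-0.7, -0.0, 1.0]
opening: 0.037
```

```bash
python3 -c "
from h import *
row(.6534,-.0137,.06,-10.2)"
```

```text
now [ 0.6136 -0.0965  0.182 ] al -21.2 | row [0.0917, 0.0075, 0.1219] [-0.1, 0.0, -11.0] need rows 3.0
```

Emit:
play_rows([
  [0.05, 0.004, 0.02, 0, 0, -11, 0.42],
  [0.092, 0.0075, 0.06, 0, 0, -11, 0.42],
  [0.092, 0.0075, 0.12, 0, 0, -11, 0.42],
  [0.092, 0.0075, 0.12, 0, 0, -11, 0.42],
  [0.092, 0.0075, 0.12, 0, 0, -11, 0.42],
])

```text
time: 19.05
position: [0.6535, -0.0139, 0.0622]
tcp_rot: [-0.001, 0.767, 0.641, -0.001]
ft_force: [0.7, 0.5, 0.8]
opening: 0.037
```

```bash
python3 -c "
from h import *
row(.6534,-.0137,.0095,-10.2)"
```

```text
now [ 0.6535 -0.0139  0.0622] al -10.2 | row [0.0002, 0.0, 0.0527] [-0.2, 0.0, 0.0] need rows 1.0
```

Emit:
play_rows([
  [0, 0, 0.025, 0, 0, 0, 0.42],
  [0, 0, 0.045, 0, 0, 0, 0.42],
  [0, 0, 0.053, 0, 0, 0, 0.42],
  [0, 0, 0.053, 0, 0, 0, 0.1],
  [0, 0, 0.053, 0, 0, 0, 0.1],
], force=25)

```text
time: 19.68
position: [0.654, -0.0139, 0.01]
tcp_rot: [-0.0, 0.767, 0.641, -0.001]
ft_force: [0.2, -0.2, -0.3]
opening: 0.022
```

Emit:
play_rows([
  [0, 0, 0, 0, 0, 0, 0.1],
  [0, 0, 0, 0, 0, 0, 0.1],
  [0, 0, 0, 0, 0, 0, 0.1],
], force=25)

```text
time: 20.05
position: [0.654, -0.014, 0.0102]
tcp_rot: [-0.0, 0.767, 0.641, -0.001]
ft_force: [-0.5, -0.3, -0.3]
opening: 0.0219
```

Emit:
play_rows([
  [0, 0, -0.04, 0, 0, 0, 0.1],
  [0, 0, -0.1, 0, 0, 0, 0.1],
  [0, 0, -0.1, 0, 0, 0, 0.1],
])

```text
time: 20.42
position: [0.6578, -0.0141, 0.1154]
tcp_rot: [0.003, 0.767, 0.641, 0.003]
ft_force: [0.2, -0.2, -1.2]
opening: 0.022
```

```bash
python3 -c "
from h import *
row(.5524,.2199,.11,4.4)"
```

```text
now [ 0.6578 -0.0141  0.1154] al -10.2 | row [0.2116, -0.1452, 0.0045] [0.4, 0.0, -14.6] need rows 5.0
```

Emit:
play_rows([
  [0.212, -0.145, 0, 0, 0, -14.6, 0.1],
  [0.212, -0.145, 0, 0, 0, -14.6, 0.1],
  [0.212, -0.145, 0, 0, 0, -14.6, 0.1],
  [0.212, -0.145, 0, 0, 0, -14.6, 0.1],
  [0.212, -0.145, 0, 0, 0, -14.6, 0.1],
])

```text
time: 21.05
position: [0.5503, 0.2233, 0.1136]
tcp_rot: [0.003, 0.678, 0.735, 0.002]
ft_force: [1.0, -1.2, 0.9]
opening: 0.0221
```

```bash
python3 -c "
from h import *
row(.5524,.2199,.05,4.4)"
```

```text
now [0.5503 0.2233 0.1136] al 4.7 | row [-0.0035, 0.0014, 0.0637] [0.3, 0.1, 0.3] need rows 2.0
```

Emit:
play_rows([
  [-0.0035, 0.0015, 0.02, 0.3, 0, 0.3, 0.1],
  [-0.0035, 0.0015, 0.055, 0.3, 0, 0.3, 0.1],
  [-0.0035, 0.0015, 0.075, 0.3, 0, 0.3, 0.1],
  [-0.0035, 0.0015, 0.075, 0.3, 0, 0.3, 0.1],
])

```text
time: 21.55
position: [0.5515, 0.2181, 0.0362]
tcp_rot: [-0.0, 0.68, 0.733, -0.002]
ft_force: [-0.5, -0.2, 0.3]
opening: 0.0218
```

```bash
python3 -c "
from h import *
row(.5524,.2199,.0085,4.4)
im=eyes.capture('scene'); crop('scene',im,230,100,360,197,'s11')
im=eyes.capture('top'); crop('top',im,75,165,195,265,'t11')"
```

```text
now [0.5515 0.2181 0.0362] al 4.3 | row [0.0018, 0.0011, 0.0277] [-0.2, 0.1, -0.1] need rows 1.0
s11 scale 6.153846153846154 off 230 100
t11 scale 6.0 off 75 165
```

View pics/s11.png

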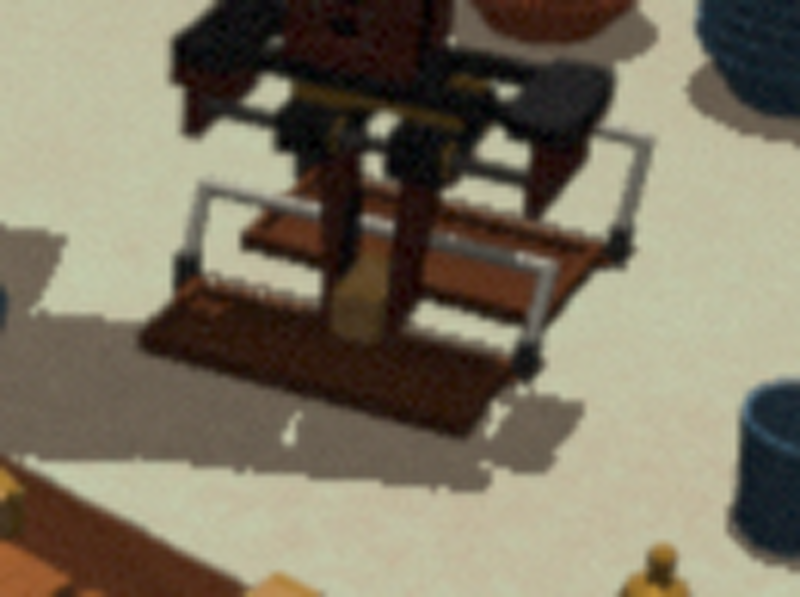

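View pics/t11.png

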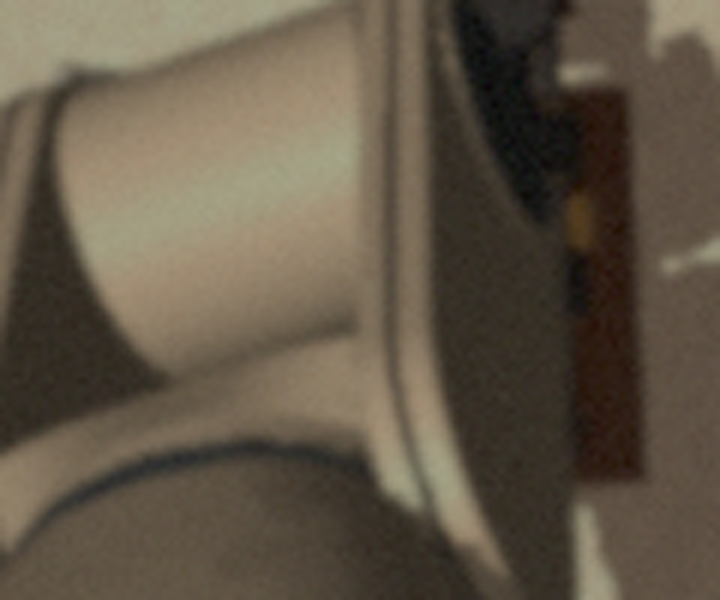

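Emit:
play_rows([
  [0.001, 0.001, 0.012, 0, 0, 0, 0.1],
  [0.001, 0.001, 0.022, 0, 0, 0, 0.1],
  [0.001, 0.001, 0.0275, 0, 0, 0, 0.1],
  [0.001, 0.001, 0.0275, 0, 0, 0, 0.1],
])

```text
time: 22.15
position: [0.5536, 0.2202, 0.0105]
tcp_rot: [0.0, 0.68, 0.733, -0.001]
ft_force: [-0.9, 0.5, -0.3]
opening: 0.0221
```

Emit:
play_rows([
  [0, 0, 0.0015, 0, 0, 0, 0.1],
  [0, 0, 0.002, 0, 0, 0, 0.1],
  [0, 0, 0.002, 0, 0, 0, 0.35],
  [0, 0, 0.002, 0, 0, 0, 0.42],
  [0, 0, 0.002, 0, 0, 0, 0.42],
])

```text
time: 22.78
position: [0.5537, 0.2202, 0.0086]
tcp_rot: [0.001, 0.68, 0.733, -0.001]
ft_force: [0.1, 0.5, 0.1]
opening: 0.0367
```

Emit:
play_rows([
  [0, 0, -0.02, 0, 0, 0, 0.42],
  [0, 0, -0.06, 0, 0, 0, 0.42],
  [0, 0, -0.11, 0, 0, 0, 0.42],
  [0, 0, -0.11, 0, 0, 0, 0.42],
])

```text
time: 23.28
position: [0.5567, 0.2215, 0.1241]
tcp_rot: [0.003, 0.68, 0.733, 0.003]
ft_force: [1.1, 0.1, -0.1]
opening: 0.0369
```

```bash
python3 -c "
from h import *
row(.6084,.006,.07,-10.2)
im=eyes.capture('scene'); crop('scene',im,230,100,360,197,'s12')"
```

```text
now [0.5567 0.2215 0.1241] al 4.3 | row [-0.2189, 0.0349, 0.0541] [0.5, -0.1, 14.5] need rows 4.0
s12 scale 6.153846153846154 off 230 100
```

View pics/s12.png

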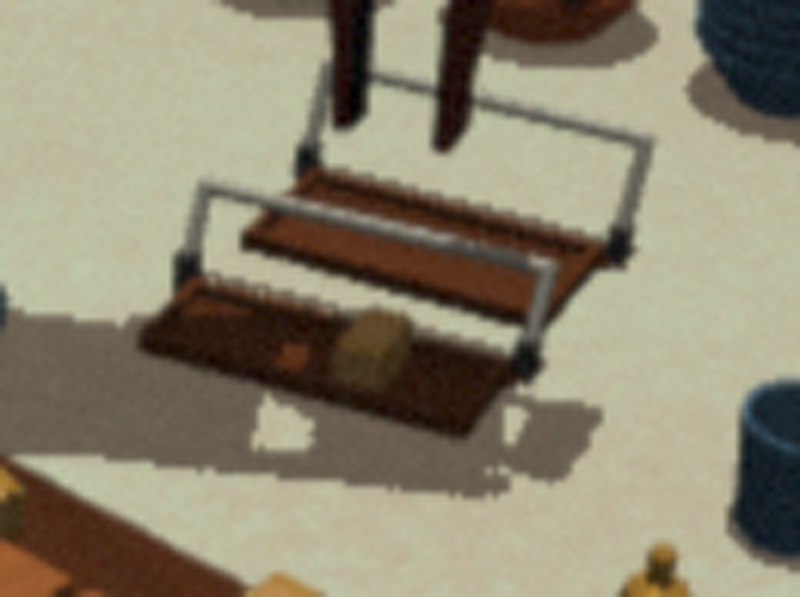

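Emit:
play_rows([
  [-0.219, 0.035, 0.0, 0, 0, 14.5, 0.42],
  [-0.219, 0.035, 0.0, 0, 0, 14.5, 0.42],
  [-0.219, 0.035, 0.0, 0, 0, 14.5, 0.42],
  [-0.219, 0.035, 0.0, 0, 0, 14.5, 0.42],
  [-0.219, 0.035, 0.03, 0, 0, 14.5, 0.42],
])

```text
time: 23.95
position: [0.6085, 0.0025, 0.0929]
tcp_rot: [0.003, 0.768, 0.64, 0.003]
ft_force: [0.7, 0.1, 0.3]
opening: 0.0369
```

```bash
python3 -c "
from h import *
row(.6084,.006,.04,-10.2)"
```

```text
now [0.6085 0.0025 0.0929] al -10.4 | row [0.0034, -0.0012, 0.0529] [0.5, -0.1, -0.2] need rows 1.0
```

Emit:
play_rows([
  [0.0035, -0.001, 0.03, 0.5, 0, -0.2, 0.42],
  [0.0035, -0.001, 0.06, 0.5, 0, -0.2, 0.42],
  [0.0035, -0.001, 0.083, 0.5, 0, -0.2, 0.42],
  [0.0035, -0.001, 0.083, 0.5, 0, -0.2, 0.42],
  [0.0035, -0.001, 0.083, 0.5, 0, -0.2, 0.1],
])

```text
time: 24.58
position: [0.6081, 0.006, 0.0094]
tcp_rot: [-0.001, 0.767, 0.642, -0.0]
ft_force: [0.7, -0.3, 0.0]
opening: 0.0304
```

Emit:
play_rows([
  [0, 0, 0, 0, 0, 0, 0.1],
  [0, 0, 0, 0, 0, 0, 0.1],
  [0, 0, 0, 0, 0, 0, 0.1],
], force=25)

```text
time: 24.95
position: [0.6081, 0.0061, 0.0096]
tcp_rot: [-0.001, 0.767, 0.642, -0.0]
ft_force: [-1.0, -0.1, 1.6]
opening: 0.0218
```

Emit:
play_rows([
  [0, 0, -0.04, 0, 0, 0, 0.1],
  [0, 0, -0.1, 0, 0, 0, 0.1],
  [0, 0, -0.11, 0, 0, 0, 0.1],
])

```text
time: 25.32
position: [0.6109, 0.0059, 0.1238]
tcp_rot: [0.001, 0.767, 0.642, 0.003]
ft_force: [0.1, -0.2, 0.2]
opening: 0.0217
```

```bash
python3 -c "
from h import *
row(.5215,.335,.11,1.3)"
```

```text
now [0.6109 0.0059 0.1238] al -10.2 | row [0.3081, -0.1462, 0.0138] [0.3, -0.1, -11.5] need rows 6.0
```

Emit:
play_rows([
  [0.308, -0.146, 0, 0, 0, -11.5, 0.1],
  [0.308, -0.146, 0, 0, 0, -11.5, 0.1],
  [0.308, -0.146, 0, 0, 0, -11.5, 0.1],
  [0.308, -0.146, 0, 0, 0, -11.5, 0.1],
  [0.308, -0.146, 0, 0, 0, -11.5, 0.1],
])

```text
time: 25.95
position: [0.5274, 0.3096, 0.1225]
tcp_rot: [0.001, 0.699, 0.715, 0.002]
ft_force: [0.0, 0.1, -0.9]
opening: 0.0216
```

```bash
python3 -c "
from h import *
row(.5215,.335,.036,1.3)"
```

```text
now [0.5274 0.3096 0.1225] al 1.3 | row [0.0255, -0.0057, 0.0865] [0.3, -0.0, 0.0] need rows 2.0
```

Emit:
play_rows([
  [0.0255, -0.0057, 0.02, 0.3, 0, 0, 0.1],
  [0.0255, -0.0057, 0.05, 0.3, 0, 0, 0.1],
  [0.0255, -0.0057, 0.08, 0.3, 0, 0, 0.1],
  [0.0255, -0.0057, 0.087, 0.3, 0, 0, 0.1],
  [0.0255, -0.0057, 0.087, 0.3, 0, 0, 0.1],
])

```text
time: 26.58
position: [0.5212, 0.3347, 0.035]
tcp_rot: [-0.001, 0.699, 0.715, -0.001]
ft_force: [0.1, 0.4, -0.5]
opening: 0.0221
```

```bash
python3 -c "
from h import *
row(.5215,.335,.0085,1.3)
im=eyes.capture('scene'); crop('scene',im,230,100,360,197,'s13')"
```

```text
now [0.5212 0.3347 0.035 ] al 1.3 | row [0.0003, 0.0004, 0.0265] [-0.1, -0.0, -0.0] need rows 1.0
s13 scale 6.153846153846154 off 230 100
```

View pics/s13.png

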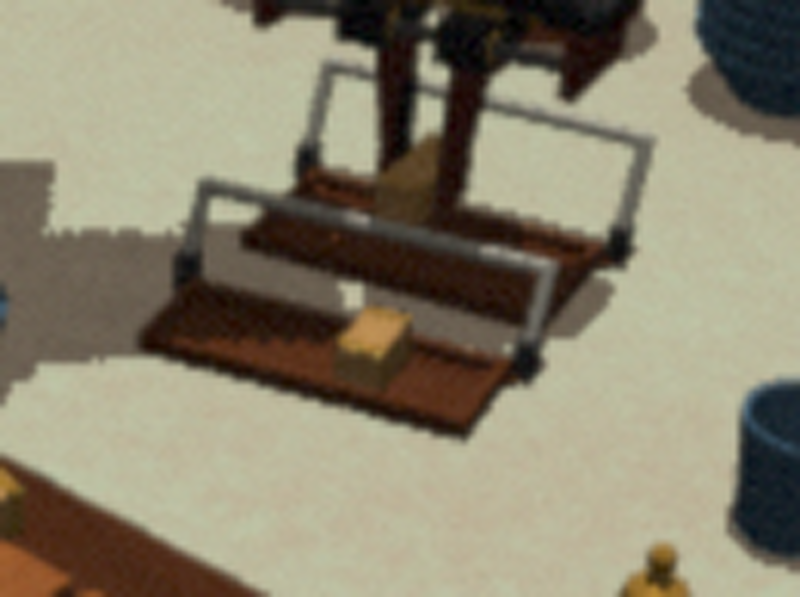

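Emit:
play_rows([
  [0, 0, 0.012, 0, 0, 0, 0.1],
  [0, 0, 0.022, 0, 0, 0, 0.1],
  [0, 0, 0.027, 0, 0, 0, 0.1],
  [0, 0, 0.027, 0, 0, 0, 0.1],
  [0, 0, 0.027, 0, 0, 0, 0.1],
])

```text
time: 27.25
position: [0.5219, 0.3351, 0.009]
tcp_rot: [-0.0, 0.699, 0.715, 0.0]
ft_force: [-0.9, -0.4, -0.8]
opening: 0.022
```

Emit:
play_rows([
  [0, 0, 0.0, 0, 0, 0, 0.42],
  [0, 0, 0.0, 0, 0, 0, 0.42],
  [0, 0, 0.0, 0, 0, 0, 0.42],
  [0, 0, -0.03, 0, 0, 0, 0.42],
  [0, 0, -0.07, 0, 0, 0, 0.42],
])

```text
time: 27.88
position: [0.5211, 0.3346, 0.0788]
tcp_rot: [-0.001, 0.699, 0.715, -0.001]
ft_force: [-0.4, 0.3, 0.3]
opening: 0.037
```

Emit:
play_rows([
  [0, 0, -0.05, 0, 0, 0, 0.42],
  [0, 0, -0.05, 0, 0, 0, 0.42],
])

```text
time: 28.12
position: [0.5236, 0.3361, 0.1331]
tcp_rot: [0.0, 0.699, 0.715, 0.003]
ft_force: [-0.3, 0.4, 0.3]
opening: 0.0367
```

```bash
python3 -c "
from h import *
row(.4712,.0171,.12,-23.3)"
```

```text
now [0.5236 0.3361 0.1331] al 1.3 | row [-0.3178, -0.0597, 0.0116] [0.2, -0.3, 24.6] need rows 6.0
```

Emit:
play_rows([
  [-0.318, -0.06, 0, 0, 0, 24.6, 0.42],
  [-0.318, -0.06, 0, 0, 0, 24.6, 0.42],
  [-0.318, -0.06, 0, 0, 0, 24.6, 0.42],
  [-0.318, -0.06, 0, 0, 0, 24.6, 0.42],
  [-0.318, -0.06, 0, 0, 0, 24.6, 0.42],
])

```text
time: 28.75
position: [0.4712, 0.0242, 0.1309]
tcp_rot: [-0.001, 0.835, 0.55, 0.002]
ft_force: [0.5, 0.1, 0.0]
opening: 0.037
```

```bash
python3 -c "
from h import *
row(.4712,.0171,.04,-23.3)"
```

```text
now [0.4712 0.0242 0.1309] al -23.3 | row [-0.0069, 0.0026, 0.0909] [0.1, -0.3, 0.0] need rows 2.0
```

Emit:
play_rows([
  [-0.007, 0.0026, 0.04, 0.1, 0, 0, 0.42],
  [-0.007, 0.0026, 0.09, 0.1, 0, 0, 0.42],
  [-0.007, 0.0026, 0.115, 0.1, 0, 0, 0.42],
  [-0.007, 0.0026, 0.1215, 0.1, 0, 0, 0.42],
  [-0.007, 0.0026, 0.1215, 0.1, 0, 0, 0.42],
])

```text
time: 29.38
position: [0.471, 0.0172, 0.0092]
tcp_rot: [-0.002, 0.835, 0.55, 0.002]
ft_force: [0.2, -0.7, 0.8]
opening: 0.0369
```

Emit:
play_rows([
  [0, 0, 0, 0, 0, 0, 0.1],
  [0, 0, 0, 0, 0, 0, 0.1],
  [0, 0, 0, 0, 0, 0, 0.1],
  [0, 0, 0, 0, 0, 0, 0.1],
], force=25)

```text
time: 29.88
position: [0.4718, 0.0173, 0.0101]
tcp_rot: [-0.001, 0.835, 0.55, 0.002]
ft_force: [-0.9, -0.1, 7.9]
opening: 0.0218
```

Emit:
play_rows([
  [0, 0, -0.04, 0, 0, 0, 0.1],
  [0, 0, -0.1, 0, 0, 0, 0.1],
  [0, 0, -0.11, 0, 0, 0, 0.1],
])

```text
time: 30.25
position: [0.4738, 0.0169, 0.1237]
tcp_rot: [0.001, 0.835, 0.55, 0.005]
ft_force: [-0.4, -0.9, -1.0]
opening: 0.0217
```

```bash
python3 -c "
from h import *
row(.5026,.2165,.12,4.4)"
```

```text
now [0.4738 0.0169 0.1237] al -23.3 | row [0.1947, -0.0525, 0.0049] [0.5, -0.4, -27.7] need rows 4.0
```

Emit:
play_rows([
  [0.195, -0.0525, 0, 0, 0, -27.7, 0.1],
  [0.195, -0.0525, 0, 0, 0, -27.7, 0.1],
  [0.195, -0.0525, 0, 0, 0, -27.7, 0.1],
  [0.195, -0.0525, 0, 0, 0, -27.7, 0.1],
  [0.195, -0.0525, 0, 0, 0, -27.7, 0.1],
])

```text
time: 30.88
position: [0.5019, 0.217, 0.1241]
tcp_rot: [0.002, 0.679, 0.734, 0.004]
ft_force: [-0.3, -0.9, 0.3]
opening: 0.0219
```

```bash
python3 -c "
from h import *
row(.5026,.2165,.036,4.4)"
```

```text
now [0.5019 0.217  0.1241] al 4.5 | row [-0.0008, -0.0001, 0.0881] [0.5, -0.2, 0.1] need rows 2.0
```

Emit:
play_rows([
  [-0.001, 0, 0.03, 0.5, -0.2, 0, 0.1],
  [-0.001, 0, 0.07, 0.5, -0.2, 0, 0.1],
  [-0.001, 0, 0.1, 0.5, -0.2, 0, 0.1],
  [-0.001, 0, 0.112, 0.5, -0.2, 0, 0.1],
  [-0.001, 0, 0.1155, 0.5, -0.2, 0, 0.1],
])

```text
time: 31.5
position: [0.5026, 0.2152, 0.0082]
tcp_rot: [-0.0, 0.679, 0.734, -0.001]
ft_force: [0.5, -0.7, -0.4]
opening: 0.0218
```

Emit:
play_rows([
  [0, 0, 0.0, 0, 0, 0, 0.1],
  [0, 0, 0.0, 0, 0, 0, 0.1],
])

```text
time: 31.75
position: [0.5033, 0.2153, 0.0092]
tcp_rot: [0.0, 0.68, 0.734, 0.0]
ft_force: [0.6, -0.1, 0.1]
opening: 0.0219
```

Emit:
play_rows([
  [0, 0, 0.0012, 0, 0, 0, 0.1],
  [0, 0, 0.0012, 0, 0, 0, 0.42],
  [0, 0, 0.0012, 0, 0, 0, 0.42],
  [0, 0, 0.0012, 0, 0, 0, 0.42],
  [0, 0, -0.03, 0, 0, 0, 0.42],
])

```text
time: 32.38
position: [0.5017, 0.2147, 0.0378]
tcp_rot: [-0.001, 0.68, 0.734, -0.002]
ft_force: [-0.0, -0.4, -0.1]
opening: 0.0367
```

Emit:
play_rows([
  [0, 0, -0.05, 0, 0, 0, 0.42],
  [-0.06, 0, -0.1, 0, 0, 0, 0.2],
  [-0.12, 0, -0.1, 0, 0, 0, 0],
  [-0.18, 0, -0.1, 0, 0, 0, 0],
  [-0.2, 0, -0.1, 0, 0, 0, 0],
])

```text
time: 33.0
position: [0.5174, 0.0128, 0.1385]
tcp_rot: [-0.0, 0.68, 0.733, -0.002]
ft_force: [-0.1, -0.5, 0.7]
opening: 0.0018
```

```bash
python3 -c "
from h import *
im=eyes.capture('scene'); crop('scene',im,230,100,360,197,'s14')
im=eyes.capture('top'); crop('top',im,75,165,195,265,'t14');cv2.imwrite('pics/t14raw.png',im)
row(.52,.2,.15,4.4)"
```

```text
s14 scale 6.153846153846154 off 230 100
t14 scale 6.0 off 75 165
now [0.5174 0.0131 0.1383] al 4.2 | row [0.1862, 0.0162, -0.0122] [-0.2, 0.1, -0.2] need rows 3.0
```

View pics/s14.png

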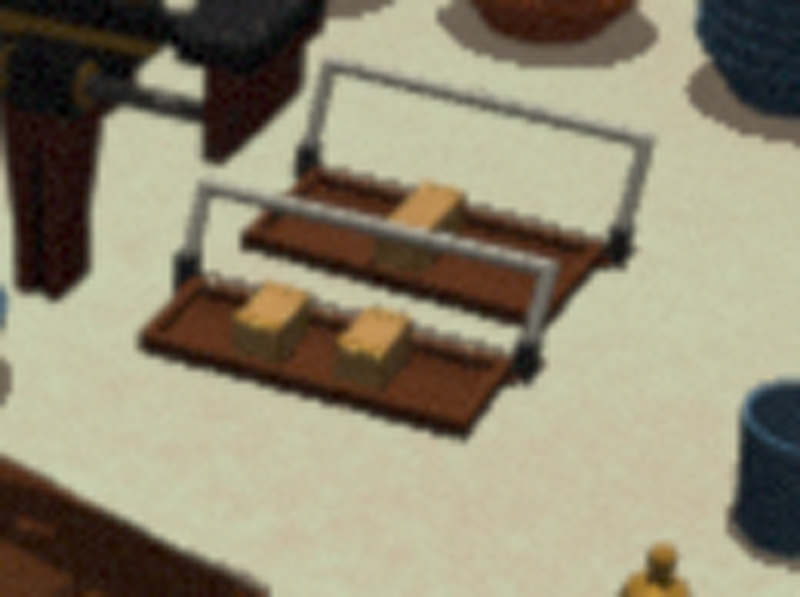

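View pics/t14.png

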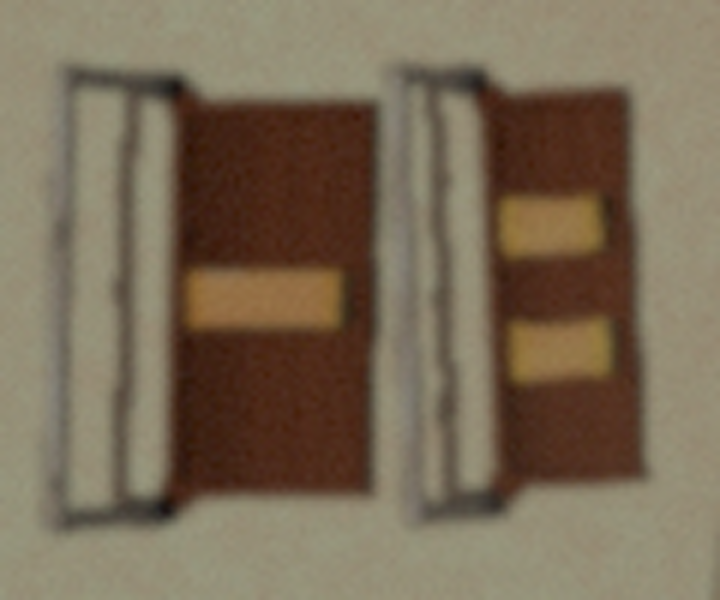

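```bash
cat >> h.py <<'E'
TR={'s':(np.array([.5275,.218]),94.4),'l':(np.array([.5215,.335]),91.3)}
def tr(k,x,y):
    c,a=TR[k]; a=np.radians(a); return c+np.array([x*np.cos(a)-y*np.sin(a),x*np.sin(a)+y*np.cos(a)])
E
python3 - <<'E'
from h import *
np.set_printoptions(precision=4,suppress=True)
im=cv2.imread('pics/t14raw.png'); hsv=cv2.cvtColor(im,cv2.COLOR_BGR2HSV)
m=((im[...,2].astype(int)>100)&(im[...,1].astype(int)>75)&(hsv[...,1]>90)).astype(np.uint8)*255
m[:,:75]=0;m[:,195:]=0;m[:165]=0;m[265:]=0
cs,_=cv2.findContours(m,cv2.RETR_EXTERNAL,cv2.CHAIN_APPROX_NONE)
for c in cs:
    if cv2.contourArea(c)<20: continue
    r=cv2.minAreaRect(cast("top",c[:,0,:],.026)[:,:2].astype(np.float32)*1000); k='s' if r[0][1]<270 else 'l'
    d=np.array(r[0])/1000-TR[k][0]; a=np.radians(TR[k][1]); print(k,r,"tray xy",d@[np.cos(a),np.sin(a)],d@[-np.sin(a),np.cos(a)])
for k,x,z in (('s',.052,.0475),('l',.0633,.0584)):
    P=np.array([[*tr(k,x,y),z] for y in (-.0865,0,.0865)]); print(k,(proj('top',P)-[75,165])*6+3,(proj('scene',P)-[230,100])*6.154+3,P[1])
E
```

```text
s ((502.0934753417969, 215.0032958984375), (22.9945125579834, 39.494056701660156), 6.268479347229004) tray xy -0.0010387081922151886 0.025561549561238087
l ((520.4448852539062, 334.3399353027344), (21.583698272705078, 60.28219223022461), 1.079375147819519) tray xy -0.0006359570625639681 0.0010698182773611206
s ((551.4387817382812, 220.16781616210938), (21.672277450561523, 41.04671096801758), 1.088235855102539) tray xy 0.00032486700125217594 -0.024034540966227484
s [[401.2999  75.3932]
 [410.323  295.1365]
 [419.4452 517.2936]] [[545.2815 269.1793]
 [368.2047 226.0512]
 [201.4586 185.4392]] [0.5235 0.2698 0.0475]
l [[ 74.245   74.8154]
 [ 69.4369 297.701 ]
 [ 64.575  523.0819]] [[641.9715 142.108 ]
 [478.3474 102.1089]
 [324.4925  64.4978]] [0.5201 0.3983 0.0584]
```

```bash
python3 -c "
from h import *
row(*tr('s',.071,0),.12,4.4)"
```

```text
now [0.5174 0.0131 0.1383] al 4.2 | row [0.2747, 0.0248, 0.0176] [-0.2, 0.1, -0.2] need rows 5.0
```

Emit:
play_rows([
  [0.275, 0.025, 0.01, 0, 0, 0, 0],
  [0.275, 0.025, 0.01, 0, 0, 0, 0],
  [0.275, 0.025, 0.01, 0, 0, 0, 0],
  [0.275, 0.025, 0.01, 0, 0, 0, 0],
  [0.275, 0.025, 0.01, 0, 0, 0, 0],
])

```text
time: 33.72
position: [0.5213, 0.2934, 0.1273]
tcp_rot: [-0.001, 0.679, 0.734, -0.002]
ft_force: [-0.6, -0.5, -0.2]
opening: 0.0008
```

```bash
python3 -c "
from h import *
row(*tr('s',.071,0),.039,4.4)"
```

```text
now [0.5213 0.2934 0.1273] al 4.4 | row [-0.0045, 0.0007, 0.0884] [-0.2, 0.1, 0.0] need rows 2.0
```

Emit:
play_rows([
  [-0.0045, 0.0007, 0.015, 0, 0, 0, 0],
  [-0.0045, 0.0007, 0.05, 0, 0, 0, 0],
  [-0.0045, 0.0007, 0.088, 0, 0, 0, 0],
  [-0.0045, 0.0007, 0.088, 0, 0, 0, 0],
])

```text
time: 34.22
position: [0.5194, 0.286, 0.0362]
tcp_rot: [-0.002, 0.68, 0.733, -0.005]
ft_force: [0.3, 0.2, 0.3]
opening: 0.0003
```

```bash
python3 -c "
from h import *
im=eyes.capture('scene'); crop('scene',im,230,100,360,197,'s15')
row(*tr('s',.024,0),.039,4.4); print(get_obs()['ft_force'])"
```

```text
s15 scale 6.153846153846154 off 230 100
now [0.5209 0.2869 0.0381] al 4.3 | row [-0.0452, 0.0014, -0.0008] [-0.4, 0.2, -0.1] need rows 1.0
[ 1.26533849 -0.3392859  -0.60970386]
```

View pics/s15.png

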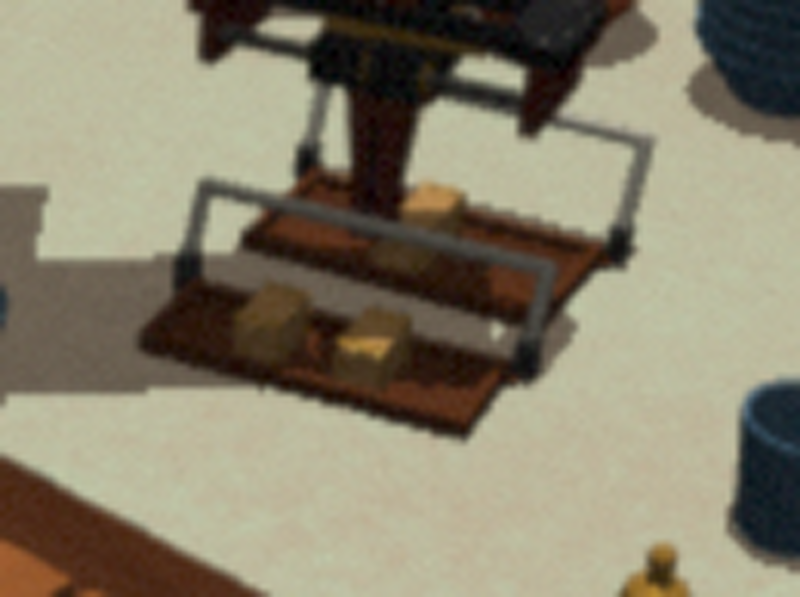

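Finger is behind the bar (380,215). Push it over.

Emit:
play_rows([
  [-0.01, 0, 0, 0, 0, 0, 0],
  [-0.019, 0, 0, 0, 0, 0, 0],
  [-0.028, 0, 0, 0, 0, 0, 0],
  [-0.036, 0, 0, 0, 0, 0, 0],
  [-0.043, 0, 0, 0, 0, 0, 0],
])

```text
time: 34.9
position: [0.524, 0.2435, 0.0382]
tcp_rot: [-0.001, 0.68, 0.733, -0.004]
ft_force: [0.8, 3.3, -2.5]
opening: 0.0003
```

```bash
python3 -c "
from h import *
im=eyes.capture('scene'); crop('scene',im,230,100,360,197,'s16')
row(*tr('s',.024,0),.039,4.4); print(get_obs()['ft_force'])"
```

```text
s16 scale 6.153846153846154 off 230 100
now [0.5239 0.2428 0.0381] al 4.3 | row [-0.001, 0.0017, -0.0009] [-0.4, 0.2, -0.1] need rows 1.0
[ 0.04537635 -0.17553407  0.35670126]
```

View pics/s16.png

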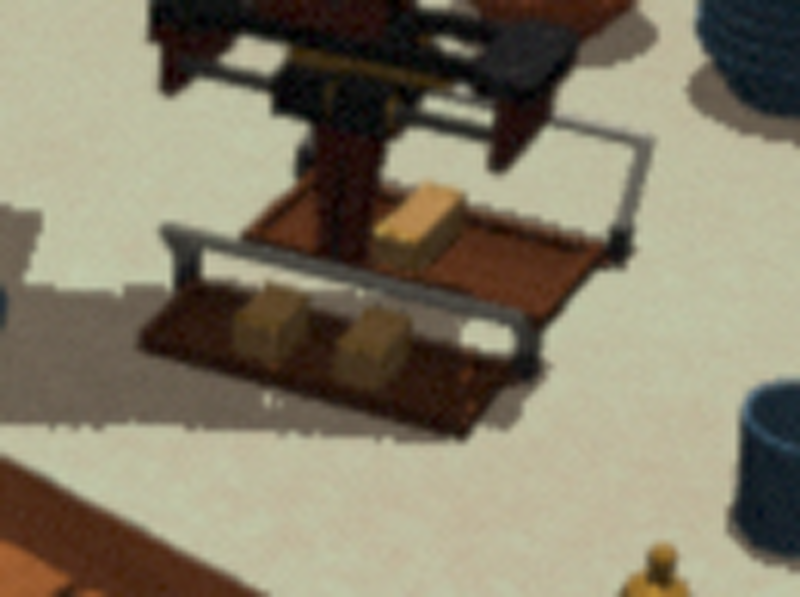

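Emit:
play_rows([
  [-0.005, 0, 0, 0, 0, 0, 0],
  [-0.008, 0, 0, 0, 0, 0, 0],
  [-0.006, 0, -0.012, 0, 0, 0, 0],
  [-0.004, 0, -0.03, 0, 0, 0, 0],
  [-0.004, 0, -0.035, 0, 0, 0, 0],
])

```text
time: 35.58
position: [0.5255, 0.2397, 0.0752]
tcp_rot: [-0.001, 0.68, 0.733, -0.003]
ft_force: [-0.3, 0.2, -0.3]
opening: 0.0006
```

```bash
python3 -c "
from h import *
im=eyes.capture('scene'); crop('scene',im,230,100,360,197,'s17')
row(*tr('s',.004,0),.06,4.4); print(get_obs()['ft_force'])"
```

```text
s17 scale 6.153846153846154 off 230 100
now [0.5255 0.2396 0.0752] al 4.3 | row [-0.0176, 0.0004, 0.0153] [-0.3, 0.2, -0.1] need rows 1.0
[ 0.59080307  0.03001315 -0.031613  ]
```

View pics/s17.png

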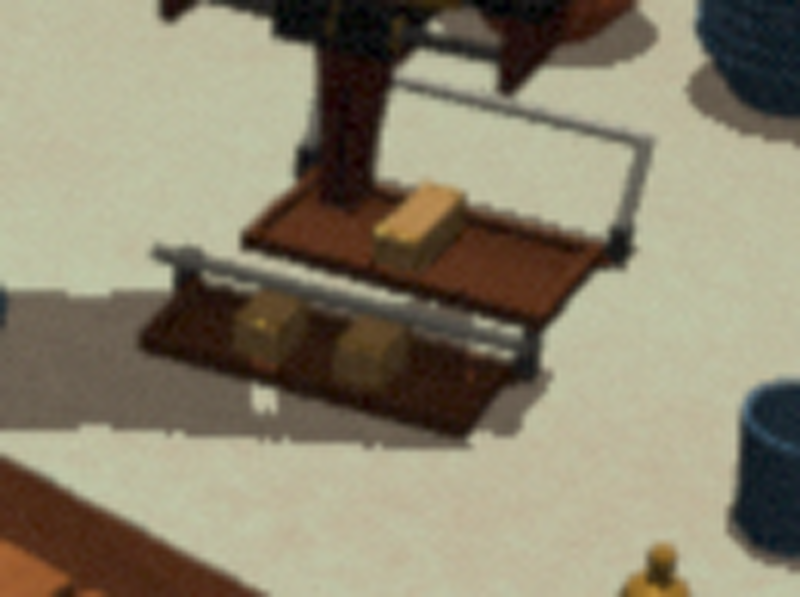

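Now over it and press down gradually.

Emit:
play_rows([
  [-0.0176, 0, 0.005, 0, 0, 0, 0],
  [-0.0176, 0, 0.018, 0, 0, 0, 0],
  [-0.0176, 0, 0.026, 0, 0, 0, 0],
  [-0.0176, 0, 0.033, 0, 0, 0, 0],
  [-0.0176, 0, 0.037, 0, 0, 0, 0],
])

```text
time: 36.25
position: [0.5264, 0.2218, 0.0374]
tcp_rot: [-0.001, 0.68, 0.733, -0.003]
ft_force: [-0.5, -2.5, 2.8]
opening: 0.0002
```

```bash
python3 -c "
from h import *
row(*tr('s',.004,0),.034,4.4); print(get_obs()['ft_force'])"
```

```text
now [0.5264 0.2218 0.0374] al 4.4 | row [0.0001, 0.0009, 0.0034] [-0.3, 0.2, -0.0] need rows 1.0
[-0.45166833 -2.52493338  2.79875364]
```

Emit:
play_rows([
  [0, 0, 0.0015, 0, 0, 0, 0],
  [0, 0, 0.003, 0, 0, 0, 0],
  [0, 0, 0.004, 0, 0, 0, 0],
  [0, 0, 0.005, 0, 0, 0, 0],
])

```text
time: 36.75
position: [0.5266, 0.222, 0.0342]
tcp_rot: [-0.001, 0.68, 0.734, -0.003]
ft_force: [-5.6, -2.8, 23.0]
opening: 0.0005
```

Emit:
play_rows([
  [0, 0, -0.03, 0, 0, 0, 0],
  [0, 0, -0.08, 0, 0, 0, 0],
  [0, 0, -0.1, 0, 0, 0, 0],
])

```text
time: 37.12
position: [0.5285, 0.2231, 0.1371]
tcp_rot: [0.0, 0.68, 0.734, -0.001]
ft_force: [-0.6, -0.6, 0.7]
opening: 0.0008
```

```bash
python3 -c "
from h import *
im=eyes.capture('scene'); crop('scene',im,230,100,360,197,'s18')
row(*tr('l',.084,0),.13,1.3); print(get_obs()['ft_force'])"
```

```text
s18 scale 6.153846153846154 off 230 100
now [0.5293 0.2234 0.1387] al 4.4 | row [0.1958, 0.0052, 0.0085] [0.1, 0.0, 3.1] need rows 4.0
[1.04324946 0.59985968 1.62183364]
```

View pics/s18.png

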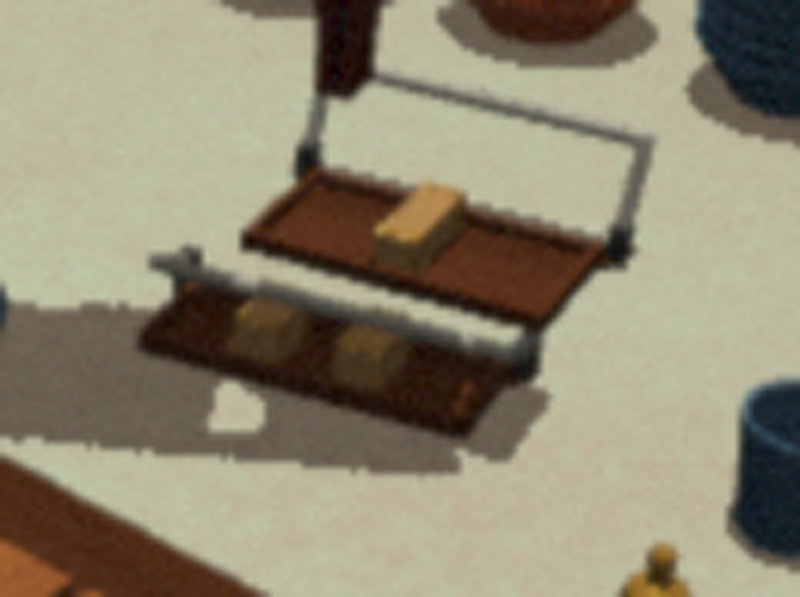

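```bash
python3 - <<'E'
from h import *
for th in (0,.1,.2,.3,.4,.6):
    a=np.arctan2(17,-34)-th; x=(34+38*np.cos(a))/1000; z=(14+38*np.sin(a))/1000
    P=np.array([[*tr('s',x,y),z] for y in (-.0865,.0865)]); print(th,round(x,3),round(z,3),((proj('scene',P)-[230,100])*6.154+3).round().tolist())
E
```

```text
0 0.0 0.031 [[503.0, 354.0], [152.0, 263.0]]
0.1 0.002 0.034 [[505.0, 345.0], [154.0, 255.0]]
0.2 0.004 0.037 [[507.0, 337.0], [156.0, 247.0]]
0.3 0.007 0.04 [[510.0, 329.0], [159.0, 239.0]]
0.4 0.009 0.043 [[513.0, 321.0], [162.0, 232.0]]
0.6 0.016 0.047 [[518.0, 306.0], [168.0, 218.0]]
```

Emit:
play_rows([
  [0.196, 0.005, 0.005, 0, 0, 3.1, 0],
  [0.196, 0.005, 0.005, 0, 0, 3.1, 0],
  [0.196, 0.005, 0.005, 0, 0, 3.1, 0],
  [0.196, 0.005, 0.005, 0, 0, 3.1, 0],
  [0.196, 0.005, 0.005, 0, 0, 3.1, 0],
])

```text
time: 37.8
position: [0.5186, 0.4191, 0.1326]
tcp_rot: [0.001, 0.699, 0.715, -0.001]
ft_force: [-0.2, 0.2, 0.2]
opening: 0.0005
```

```bash
python3 -c "
from h import *
row(*tr('l',.084,0),.047,1.3)"
```

```text
now [0.5186 0.4191 0.1326] al 1.4 | row [0.0, 0.001, 0.0856] [0.0, 0.1, 0.1] need rows 2.0
```

Emit:
play_rows([
  [0, 0.001, 0.03, 0, 0, 0, 0],
  [0, 0.001, 0.06, 0, 0, 0, 0],
  [0, 0.001, 0.084, 0, 0, 0, 0],
  [0, 0.001, 0.084, 0, 0, 0, 0],
])

```text
time: 38.3
position: [0.5188, 0.4162, 0.0468]
tcp_rot: [0.001, 0.699, 0.715, -0.003]
ft_force: [0.8, -0.2, -0.8]
opening: 0.0007
```

```bash
python3 -c "
from h import *
row(*tr('l',.027,0),.047,1.3);print(get_obs()['ft_force'])"
```

```text
now [0.5188 0.4162 0.0468] al 1.3 | row [-0.0543, 0.0009, 0.0001] [-0.2, 0.3, -0.0] need rows 1.0
[ 0.77765895 -0.21942702 -0.78324787]
```

Emit:
play_rows([
  [-0.012, 0, 0, 0, 0, 0, 0],
  [-0.023, 0, 0, 0, 0, 0, 0],
  [-0.034, 0, 0, 0, 0, 0, 0],
  [-0.044, 0, 0, 0, 0, 0, 0],
  [-0.053, 0, 0, 0, 0, 0, 0],
])

```text
time: 38.92
position: [0.52, 0.3627, 0.0472]
tcp_rot: [0.0, 0.699, 0.715, -0.003]
ft_force: [-0.5, 3.3, -1.8]
opening: 0.0001
```

Emit:
play_rows([
  [-0.004, 0, 0, 0, 0, 0, 0],
  [-0.004, 0, 0, 0, 0, 0, 0],
  [-0.001, 0, -0.012, 0, 0, 0, 0],
  [0, 0, -0.03, 0, 0, 0, 0],
  [0, 0, -0.035, 0, 0, 0, 0],
])

```text
time: 39.55
position: [0.5211, 0.3639, 0.0844]
tcp_rot: [0.001, 0.699, 0.715, -0.001]
ft_force: [0.4, -0.2, 0.1]
opening: 0.0004
```

```bash
python3 -c "
from h import *
im=eyes.capture('scene'); crop('scene',im,230,100,360,197,'s19')
row(*tr('l',.006,0),.06,1.3); print(get_obs()['ft_force'])"
```

```text
s19 scale 6.153846153846154 off 230 100
now [0.521  0.3637 0.0844] al 1.3 | row [-0.0227, -0.0001, 0.0244] [-0.0, 0.1, -0.0] need rows 1.0
[-0.39602854  0.14784225  1.1590242 ]
```

View pics/s19.png

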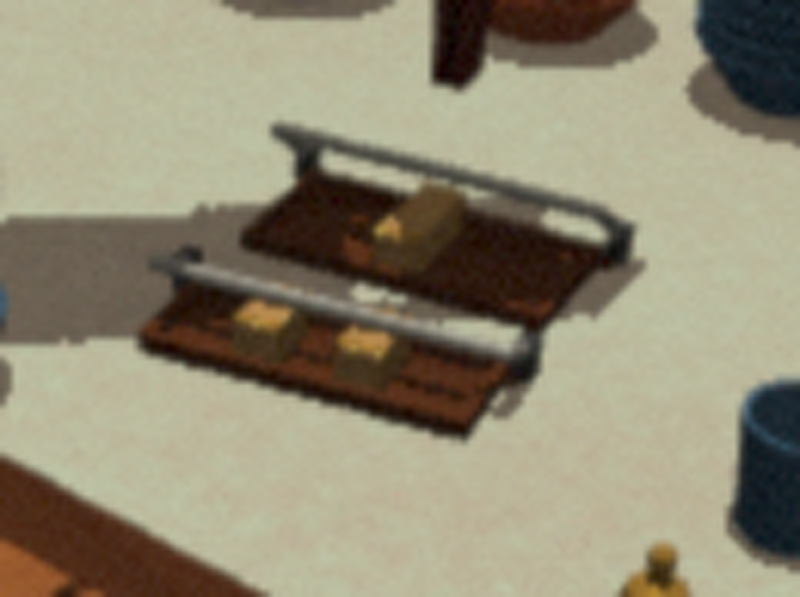

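Emit:
play_rows([
  [-0.021, 0, 0.003, 0, 0, 0, 0],
  [-0.021, 0, 0.015, 0, 0, 0, 0],
  [-0.021, 0, 0.025, 0, 0, 0, 0],
  [-0.022, 0, 0.034, 0, 0, 0, 0],
  [-0.023, 0, 0.043, 0, 0, 0, 0],
])

```text
time: 40.22
position: [0.5214, 0.3405, 0.0405]
tcp_rot: [0.001, 0.699, 0.715, -0.001]
ft_force: [0.4, -1.9, 1.7]
opening: 0.0005
```

```bash
python3 -c "
from h import *
row(*tr('l',.006,0),.034,1.3); print(get_obs()['ft_force'])"
```

```text
now [0.5214 0.3405 0.0405] al 1.3 | row [0.0005, 0.0, 0.0065] [-0.1, 0.2, -0.0] need rows 1.0
[ 0.38875957 -1.93226338  1.65677927]
```

Emit:
play_rows([
  [0, 0, 0.002, 0, 0, 0, 0],
  [0, 0, 0.004, 0, 0, 0, 0],
  [0, 0, 0.0055, 0, 0, 0, 0],
  [0, 0, 0.007, 0, 0, 0, 0],
])

```text
time: 40.72
position: [0.5216, 0.3407, 0.0345]
tcp_rot: [0.001, 0.699, 0.715, -0.001]
ft_force: [-3.4, -2.5, 15.2]
opening: 0.0005
```

Stop reached. Lift away and check everything.

Emit:
play_rows([
  [0, 0, -0.03, 0, 0, 0, 0],
  [0, 0, -0.08, 0, 0, 0, 0],
  [-0.06, 0, -0.14, 0, 0, 0, 0],
  [-0.12, 0.0, -0.17, 0, 0, 0, 0],
  [-0.16, 0.0, -0.17, 0, 0, 0, 0],
])

```text
time: 41.35
position: [0.5264, 0.1819, 0.2073]
tcp_rot: [0.002, 0.699, 0.715, 0.001]
ft_force: [0.7, 0.3, 0.4]
opening: 0.0007
```

```bash
python3 - <<'E'
from h import *
im=eyes.capture('scene'); crop('scene',im,230,100,360,197,'s20'); cv2.imwrite('pics/s20full.png',cv2.resize(im,(800,600),interpolation=cv2.INTER_CUBIC))
for k,h,r in (('s',34,38),('l',45,48)):
  for th in (0,.1,.2):
    a=np.arctan2(17,-h)-th; x=(h+r*np.cos(a))/1000; z=(14+r*np.sin(a))/1000
    P=np.array([[*tr(k,x,y),z] for y in (-.0865,.0865)]); print(k,th,((proj('scene',P)-[230,100])*6.154+3).round().tolist())
row(.45,-.1,.25,0)
E
```

```text
s20 scale 6.153846153846154 off 230 100
s 0 [[503.0, 354.0], [152.0, 263.0]]
s 0.1 [[505.0, 345.0], [154.0, 255.0]]
s 0.2 [[507.0, 337.0], [156.0, 247.0]]
l 0 [[588.0, 246.0], [266.0, 160.0]]
l 0.1 [[591.0, 236.0], [268.0, 150.0]]
l 0.2 [[594.0, 226.0], [271.0, 141.0]]
now [0.5259 0.1757 0.2078] al 1.2 | row [-0.2742, -0.0816, -0.0413] [0.2, 0.3, 1.2] need rows 5.0
```

View pics/s20.png

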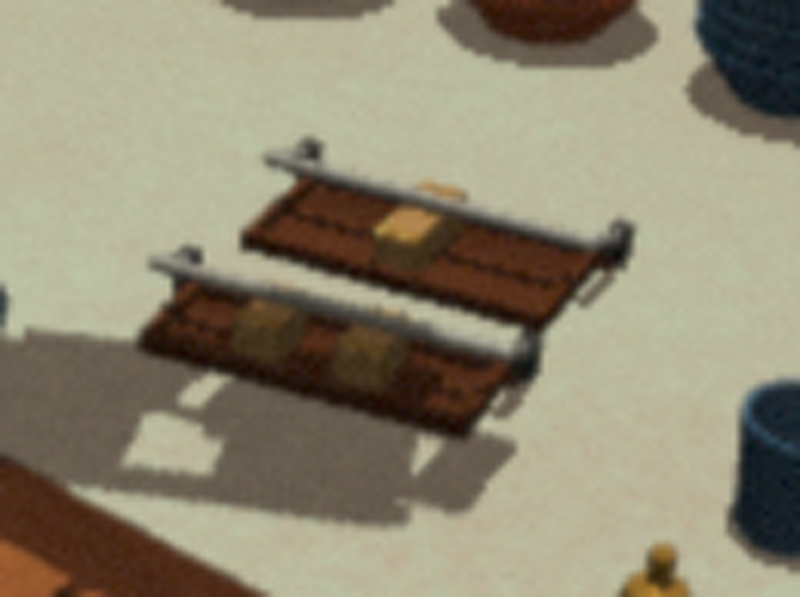

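View pics/s20full.png

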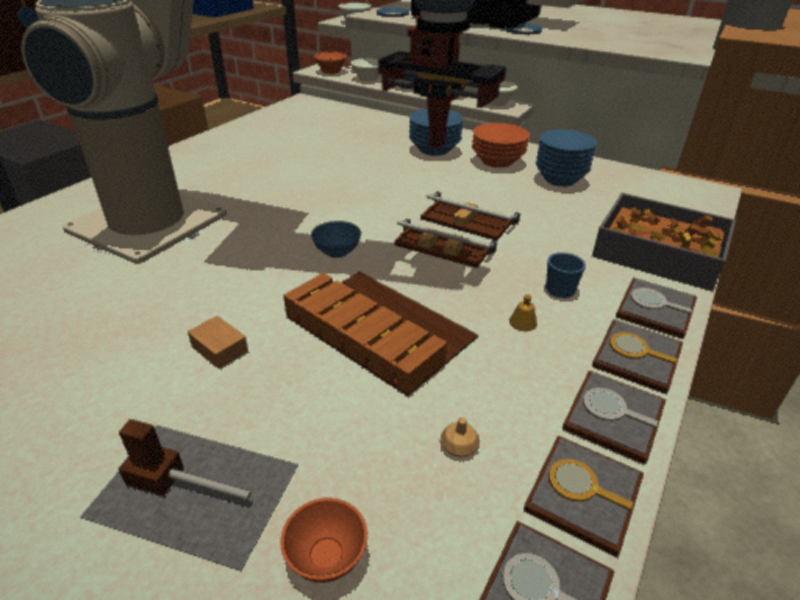

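```bash
python3 - <<'E'
from h import *
im=eyes.capture('top'); crop('top',im,365,165,455,265,'t21'); cv2.imwrite('pics/t21full.png',cv2.resize(im,(800,600)))
E
```

```text
t21 scale 6.0 off 365 165
```

View pics/t21.png

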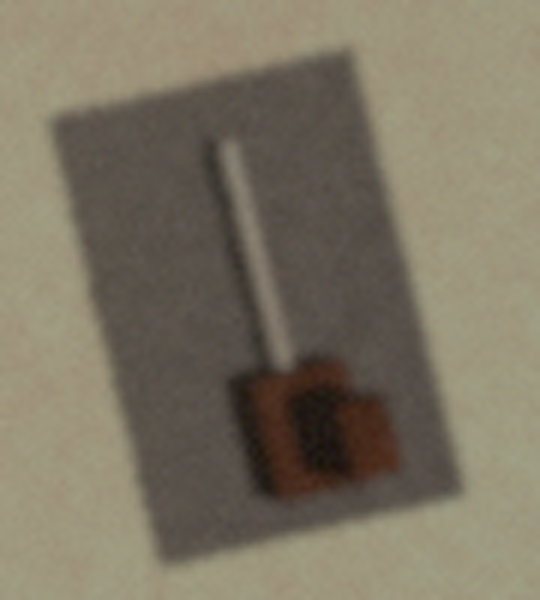

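View pics/t21full.png

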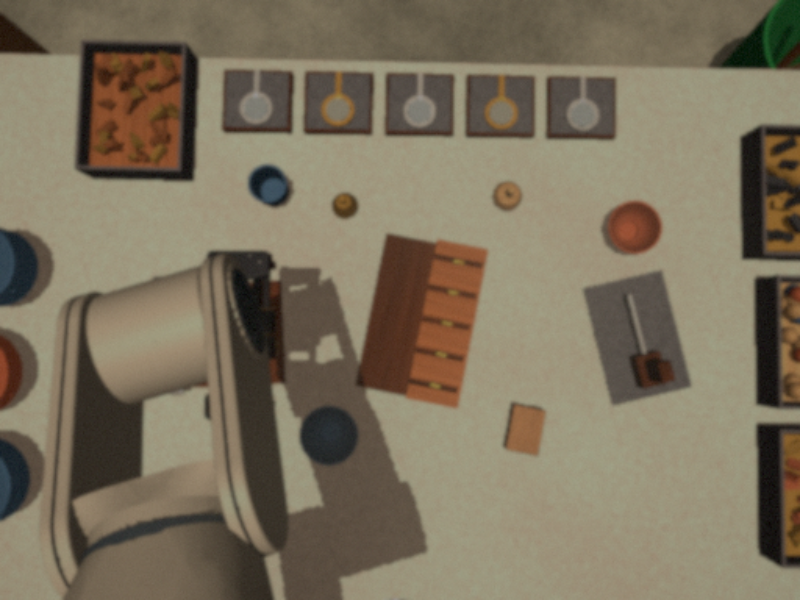

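Emit:
play_rows([
  [-0.2, -0.04, -0.04, 0, 0, 0, 0],
  [-0.2, -0.04, -0.04, 0, 0, 0, 0],
  [-0.2, -0.04, -0.04, 0, 0, 0, 0],
  [-0.2, -0.04, -0.04, 0, 0, 0, 0],
  [-0.2, -0.04, -0.04, 0, 0, 0, 0],
])

```text
time: 42.08
position: [0.4897, -0.023, 0.2477]
tcp_rot: [0.002, 0.702, 0.713, 0.0]
ft_force: [-0.8, 0.3, 0.6]
opening: 0.0004
```

```bash
python3 - <<'E'
from h import *
im=eyes.capture('top'); crop('top',im,75,165,195,265,'t22')
im=eyes.capture('scene'); crop('scene',im,40,100,360,340,'s22')
E
```

```text
t22 scale 6.0 off 75 165
s22 scale 2.5 off 40 100
```

View pics/t22.png

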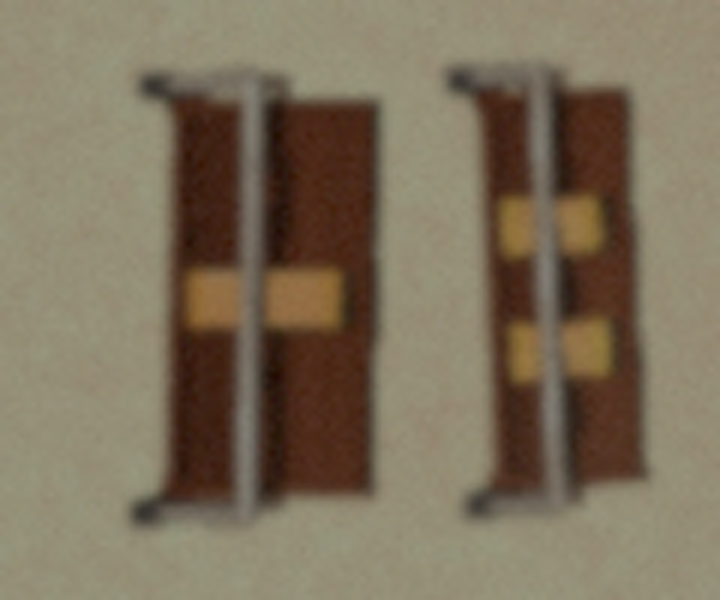

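View pics/s22.png

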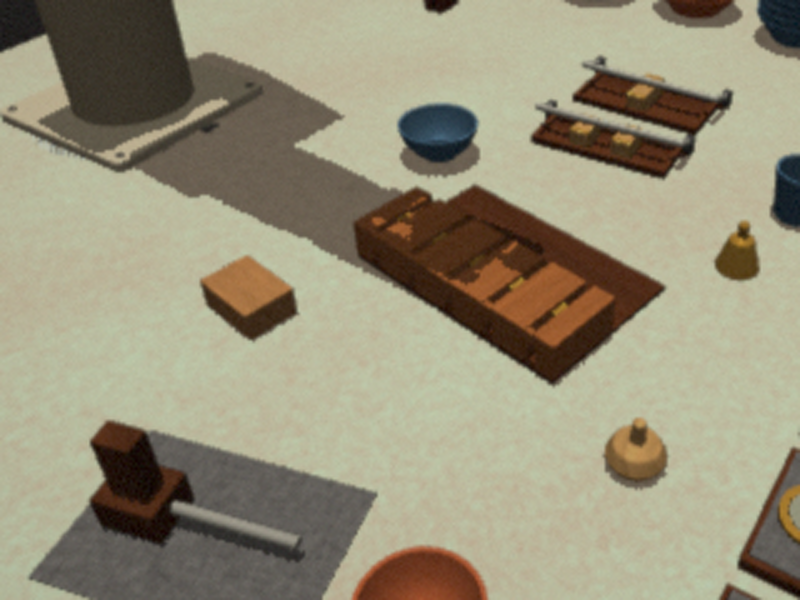

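```bash
python3 -c "
from bench import arm; print(arm.sign_off())"
```

```text
the job is handed in; nothing more can be done
None
```

I handed the job in at about 42 s of robot time. Three blocks were present, two short and one long. I pushed all three out from behind with the stick and put the stick back upright on its mat. I laid the short blocks side by side in the narrow tray and the long one in the wide tray, then shut both bars.

- **Blocks:** in the last top view all three lie flat and crosswise, clear of one another. The block centres I measured after placing were within about 1 mm of their tray's centre line.
- **Bars:** both bars lie along the row centre lines, where a fully shut bar should appear in the scene view. I pressed each one down until it met a stop, at about 15 N (wide tray) and 23 N (narrow tray).
- **Stick and wares:** the stick stands wholly on the mat, and I could see no bystander moved. The gift box partly blocked the straight path to the fifth tunnel, so I ran the stick in at an angle with only about 2–3 mm clearance.

No check failed, but the two cameras disagreed by up to 3–4 mm near the gift-box end of the rack. I planned the angled path with that in mind.

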